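# Set up the slip-casting station

### The job

Set up the casting station: first stop the slip pump by putting its toggle in its upright middle (off) position and leave it there, then push every plaster mould on the bench fully home into a V nest of its own, touching both guides. In the end each mould has one feed tube standing upright in its pour hole, right down on the bottom, any tube left over stands in the green holder ring, and the cups, jar, bottle, tools and wooden disc around have not been disturbed.

Things in the scene. Friction and masses are not known exactly. Their poses are not given: they have to be found in the camera images.
- mould_a: round white plaster mould, 96 mm wide, 60 mm high, 0.25 to 0.6 kg, loose on the bench, too wide to grip: slides when pushed low on its side. Solid up to 24 mm, above that (92 mm wide) an open pour hole down its middle, 41.6 mm wide, 36 mm deep. Origin: centre of the underside, z up. Two or three of the three moulds are present
- mould_b: round white plaster mould, 96 mm wide, 60 mm high, 0.25 to 0.6 kg, loose on the bench, too wide to grip: slides when pushed low on its side. Solid up to 24 mm, above that (92 mm wide) an open pour hole down its middle, 41.6 mm wide, 36 mm deep. Origin: centre of the underside, z up. Two or three of the three moulds are present
- mould_c: round white plaster mould, 96 mm wide, 60 mm high, 0.25 to 0.6 kg, loose on the bench, too wide to grip: slides when pushed low on its side. Solid up to 24 mm, above that (92 mm wide) an open pour hole down its middle, 41.6 mm wide, 36 mm deep. Origin: centre of the underside, z up. Two or three of the three moulds are present
- tube_a: orange plastic feed tube, a closed cylinder 36 mm in diameter and 95 mm long with its foot chamfered to 31 mm and a black top, standing upright on the ware board. 80 g. Origin: centre of its foot, z along the tube, up when it stands
- tube_b: orange plastic feed tube, a closed cylinder 36 mm in diameter and 95 mm long with its foot chamfered to 31 mm and a black top, standing upright on the ware board. 80 g. Origin: centre of its foot, z along the tube, up when it stands
- tube_c: orange plastic feed tube, a closed cylinder 36 mm in diameter and 95 mm long with its foot chamfered to 31 mm and a black top, standing upright on the ware board. 80 g. Origin: centre of its foot, z along the tube, up when it stands
- nest_left (a point): home point of the left (+y) V nest: where the centre of a mould's underside lies when it touches both guides. The fixed aluminium guides, 30 mm high, stand on the bench, open towards the robot and converge along this frame's +x at 30 degrees either side; mouth 30 mm before this point, 140 mm wide. Nests lie 160 mm apart along y; a blue bar 30 mm high runs behind
- nest_mid (a point): home point of the middle V nest: where the centre of a mould's underside lies when it touches both guides. The fixed aluminium guides, 30 mm high, stand on the bench, open towards the robot and converge along this frame's +x at 30 degrees either side; mouth 30 mm before this point, 140 mm wide. Nests lie 160 mm apart along y; a blue bar 30 mm high runs behind
- nest_right (a point): home point of the right (-y) V nest: where the centre of a mould's underside lies when it touches both guides. The fixed aluminium guides, 30 mm high, stand on the bench, open towards the robot and converge along this frame's +x at 30 degrees either side; mouth 30 mm before this point, 140 mm wide. Nests lie 160 mm apart along y; a blue bar 30 mm high runs behind
- ware_board: fixed plywood board on the left, 250 x 110 x 12 mm, on which the feed tubes stand at the start, in a row along its x, about 70 mm apart. Origin: centre of the underside
- holder: fixed green holder ring on the bench at the right, 72 mm outside, 41.6 mm inside, 30 mm high, open down to the bench; a spare feed tube stands in it. Origin: centre of the underside
- switch_box: fixed grey switch housing at the right, 90 x 70 mm, 50 mm high, with the pump's toggle on top. Origin: centre of the underside; the toggle pivots on the centre of its top face (50 mm up) and swings along the housing's x axis
- pump_switch (a joint): the pump's forward-off-reverse toggle, rad: 0 upright = off, a narrow position of about 0.08 either way; +0.5 is full forward (leans to the housing's +x, green mark), -0.5 full reverse (-x, red mark). It turns stiffly (1 to 2 N at the knob), does not spring back and stays wherever it is left. It starts near full forward
- switch_tip (a point): centre of the red ball knob, 22 mm in diameter, at the top of the toggle, 80 mm above its pivot; the stem below it is 12 mm thick
- cup_a: bystander, to be left alone: clay cup, 72 mm wide, 85 mm high, on the right. Origin: its underside
- cup_b: bystander, to be left alone: clay cup, 72 mm wide, 85 mm high, on the left. Origin: its underside
- slip_jar: bystander, to be left alone: jar, 70 mm wide, 90 mm high, right of the switch. Origin: its underside
- brush: bystander, to be left alone: brush lying left of the ware board. Origin: its underside (middle of its length or near it)
- rib: bystander, to be left alone: dark wooden rib, 90 x 50 x 8 mm, lying near the robot on the left. Origin: its underside
- batt: bystander, to be left alone: wooden disc, 120 mm wide, 14 mm high, on the left. Origin: its underside
- spray: bystander, to be left alone: white bottle, 60 mm wide, 160 mm high, far right. Origin: its underside
There are look-alikes about, which are no part of the job. Leave any grey look-alike of the tube_c alone.

How it is judged:
On the way, in this order (a step that is already met when the one before it is completed fails the run):
1. the pump toggle is at off (value of joint pump_switch between -0.08 and 0.08 rad), for 0.3 s.
2. every mould present is home in a V nest ((horizontal distance between mould_a and nest_left below 0.007 m or horizontal distance between mould_a and nest_mid below 0.007 m or horizontal distance between mould_a and nest_right below 0.007 m) and height (world z) of each of mould_a, mould_b, mould_c below 0.006 m and angle between each of mould_a, mould_b, mould_c's own z axis and vertical below 0.05 rad and (horizontal distance between mould_b and nest_left below 0.007 m or horizontal distance between mould_b and nest_mid below 0.007 m or horizontal distance between mould_b and nest_right below 0.007 m) and (horizontal distance between mould_c and nest_left below 0.007 m or horizontal distance between mould_c and nest_mid below 0.007 m or horizontal distance between mould_c and nest_right below 0.007 m)), for 0.2 s.
At the end, for the whole second after the job is handed in: Toggle within 0.08 rad of off; each mould flat, centre within 7 mm of a nest's home point, with a tube in its hole: within 9 mm of its axis, upright within 0.18 rad, foot 15 to 29 mm above the mould's underside; any other tube likewise in the holder ring, foot within 6 mm of the bench; all at rest (all of step 1 and all of step 2 and ((horizontal distance between tube_a and mould_a below 0.009 m and z of tube_a in the frame of mould_a between 0.015 and 0.029 m and angle between tube_a's own z axis and vertical below 0.18 rad) or (horizontal distance between tube_b and mould_a below 0.009 m and z of tube_b in the frame of mould_a between 0.015 and 0.029 m and angle between tube_b's own z axis and vertical below 0.18 rad) or (horizontal distance between tube_c and mould_a below 0.009 m and z of tube_c in the frame of mould_a between 0.015 and 0.029 m and angle between tube_c's own z axis and vertical below 0.18 rad)) and ((horizontal distance between tube_a and mould_b below 0.009 m and z of tube_a in the frame of mould_b between 0.015 and 0.029 m and angle between tube_a's own z axis and vertical below 0.18 rad) or (horizontal distance between tube_b and mould_b below 0.009 m and z of tube_b in the frame of mould_b between 0.015 and 0.029 m and angle between tube_b's own z axis and vertical below 0.18 rad) or (horizontal distance between tube_c and mould_b below 0.009 m and z of tube_c in the frame of mould_b between 0.015 and 0.029 m and angle between tube_c's own z axis and vertical below 0.18 rad)) and ((horizontal distance between tube_a and mould_c below 0.009 m and z of tube_a in the frame of mould_c between 0.015 and 0.029 m and angle between tube_a's own z axis and vertical below 0.18 rad) or (horizontal distance between tube_b and mould_c below 0.009 m and z of tube_b in the frame of mould_c between 0.015 and 0.029 m and angle between tube_b's own z axis and vertical below 0.18 rad) or (horizontal distance between tube_c and mould_c below 0.009 m and z of tube_c in the frame of mould_c between 0.015 and 0.029 m and angle between tube_c's own z axis and vertical below 0.18 rad)) and ((horizontal distance between tube_a and holder below 0.009 m and height (world z) of tube_a below 0.006 m and angle between tube_a's own z axis and vertical below 0.18 rad) or (horizontal distance between tube_a and mould_a below 0.009 m and z of tube_a in the frame of mould_a between 0.015 and 0.029 m and angle between tube_a's own z axis and vertical below 0.18 rad) or (horizontal distance between tube_a and mould_b below 0.009 m and z of tube_a in the frame of mould_b between 0.015 and 0.029 m and angle between tube_a's own z axis and vertical below 0.18 rad) or (horizontal distance between tube_a and mould_c below 0.009 m and z of tube_a in the frame of mould_c between 0.015 and 0.029 m and angle between tube_a's own z axis and vertical below 0.18 rad)) and ((horizontal distance between tube_b and holder below 0.009 m and height (world z) of tube_b below 0.006 m and angle between tube_b's own z axis and vertical below 0.18 rad) or (horizontal distance between tube_b and mould_a below 0.009 m and z of tube_b in the frame of mould_a between 0.015 and 0.029 m and angle between tube_b's own z axis and vertical below 0.18 rad) or (horizontal distance between tube_b and mould_b below 0.009 m and z of tube_b in the frame of mould_b between 0.015 and 0.029 m and angle between tube_b's own z axis and vertical below 0.18 rad) or (horizontal distance between tube_b and mould_c below 0.009 m and z of tube_b in the frame of mould_c between 0.015 and 0.029 m and angle between tube_b's own z axis and vertical below 0.18 rad)) and ((horizontal distance between tube_c and holder below 0.009 m and height (world z) of tube_c below 0.006 m and angle between tube_c's own z axis and vertical below 0.18 rad) or (horizontal distance between tube_c and mould_a below 0.009 m and z of tube_c in the frame of mould_a between 0.015 and 0.029 m and angle between tube_c's own z axis and vertical below 0.18 rad) or (horizontal distance between tube_c and mould_b below 0.009 m and z of tube_c in the frame of mould_b between 0.015 and 0.029 m and angle between tube_c's own z axis and vertical below 0.18 rad) or (horizontal distance between tube_c and mould_c below 0.009 m and z of tube_c in the frame of mould_c between 0.015 and 0.029 m and angle between tube_c's own z axis and vertical below 0.18 rad)) and linear speed of each of mould_a, mould_b, mould_c, tube_a, tube_b, tube_c below 0.01 m/s); the robot touches nothing.
It fails at once if a bystander is pushed more than 30 mm or lifted (distance of any of cup_a, cup_b, slip_jar, brush, rib, batt, spray from where it was at the start of the episode above 0.03 m).
Of mould_a, mould_b, mould_c only 2 to 3 are there at a start; the rules pass over those that are not, and their reading is None.
At some moment in a run one of mould_a, mould_b, mould_c may be knocked a few centimetres aside while the robot is not near it.
It also fails if it takes over 210 s, if anything falls off the work surface, if the arm or the gripper's body presses on something with over 40 N, if the wrist force passes 120 N, or if a joint passes its speed limit or range.

### The arm

A 6-joint arm with a two-finger parallel gripper is mounted at the origin on the work surface. World frame = base frame: x ahead of the robot, y to its left, z up, the work surface at z = 0. Lengths are in m, angles in rad, forces in N, time in s.
With the tool pointing down it reaches from about 0.3 to 1 m from the base axis. Payload 5.1 kg.
Tool frame: the origin (TCP) lies at the very end of the fingers, on their centre line; the grasp point (between the pads) lies 19 mm behind it; z points along the fingers, y is the line along which they close (so a half turn about z gives the same grasp; the last joint's range is limited). The gripper opens to 95 mm and grips with 3 to 60 N. Pads are 20 mm wide; open, the fingers measure 119 mm over their backs; the gripper's body (75 mm by 180 mm) begins 59 mm behind the grasp point.
Start: joints at [1.242, 0.124, 1.65, -0, 1.367, -0.083], TCP at [0.158, 0.63, 0.184] pointing down, gripper open.
Joint ranges: [-2.61, 2.61], [-1.02, 2.33], [0.03, 2.71], [-1.35, 4.49], [0.32, 2.68], [-2.91, 2.91]. Speed limits (rad/s): [2.57, 2.57, 3.14, 3.14, 3.14, 3.14].

### API

Orientations are given as a rotation vector (axis times angle).
In Python, from cell import status, read_camera, job, finder gives the robot as it stands. The module is installed in compiled form; this text tells all that it offers.
- The arm moves only by the shell command python3 -m creep 'ROWS' [FORCE]. ROWS is JSON, a list of rows, each an object with "dr": the turn, a rotation vector about the tool's x, y, z in rad, a list of three; "delta_pos": the shift along the tool's x, y, z in mm, a list of three; "gripper": the opening, from -1 (shut) to 1 (fully open), so that 0 is half open. In form: [{"dr": [ax, ay, az], "delta_pos": [x, y, z], "gripper": gripper}, ...]. A call has 1 to 20 rows; each row is the pose to reach, as a shift and turn from the pose commanded when the call began, along the tool's axes at that moment; what a row does not reach only later rows make up. A row lasts 1/10 s, in which the tool goes at most 50 mm and 8.59 degrees, less where a joint would pass 70% of its speed; a pose out of reach is approached as far as the arm can. A call with a gripper value outside its range is refused whole. The fingers move at their own pace and stop on an object; FORCE is the grip in N (left out, the last holds). Time passes only in rows, so rows that repeat a pose let the fingers close. It gives the time, the measured TCP pose, the force, the opening and the grip force at its end, in the units of the state.
- status.observe(): the state, without advancing time (a new reading comes with each control period).
- read_camera(name): name is "scene" or "top" or "wrist"; returns a dict with "img" (480x640x3 uint8, blue, green, red), "range_z" (480x640 float32, m along the optical axis (not along the pixel's ray), 0 where there is no reading), "fx", "fy", "cx", "cy" (pixels), "eye" and "attitude" of the camera in the world; the wrist camera has in their place "T_tool_cam" (4x4, takes a point from camera to tool coordinates, whose origin is the TCP and whose axes are the flange's). Camera axes: x right, y up, looking along -z (the intrinsics and any distortion apply to the point x, -y, -z); pixel columns grow to the right and rows downward; lengths in m; the calibration is good to about 2 mm. A picture is of the moment at which its call begins: read the wrist's pose just before it.
- job.sign_off(): hands the job in; it is judged then, once.
Trained networks look in a picture, given as the dict that the camera call returned (one of the last four; its "shot" number tells which), for a name from the list of things; names that differ only in an ending like _2 or _b are one class to them, and where a whole thing is asked for, a point or a joint stands for the part that bears it (a point fixed in the world has none). Each returns a list of dicts, best first, with "conf" (0 to 1); they miss things now and then, are a little off and sometimes report something else, mostly with a low value. They report only what shows in the picture. A call takes as long as a camera call. They do not tell look-alikes from the thing itself.
- finder.look_for(picture, label): "xy" ([column, row] in pixels, amid what is visible of it).
The state is a dict: "time_s": time; "joint_pos": joint angles; "qd": joint speeds; "tau": joint torques, N m; "tool_pos": TCP position; "tcp_rot": TCP orientation; "contact_force": force on the tool from outside, world axes, zero at the start; "ft_torque": the same for the moment, N m; "width": finger opening in m; "grasp_force": force on a finger pad.
Only numpy, scipy, OpenCV 4.12 (cv2) and the standard library are available. Lean on these libraries where they do the work, as an engineer would, in place of code of your own. Each camera call takes 0.05 s, during which the arm holds its last target. There are 200 camera calls.

## Working session

There is one attempt and no reset: what is moved stays moved. The work goes in short steps, Python scripts to look and compute and a shell command to move; the robot and the scene stay as the last step left them, time stands still between calls to the robot, and variables do not carry over. Pictures are saved under pics/ and viewed, at most 14 in all, crops included, and the job is handed in when it is done.

```bash
mkdir -p pics
cat > h.py <<'E'
import numpy as np, cv2
from scipy.spatial.transform import Rotation as R
from cell import status, read_camera, job, finder
def shot(n):
    s=status.observe(); p=read_camera(n)
    if n=='wrist':
        T=np.eye(4);T[:3,:3]=R.from_rotvec(s['tcp_rot']).as_matrix();T[:3,3]=s['tool_pos'];p['T']=T@np.array(p['T_tool_cam'])
    else:
        T=np.eye(4);a=np.array(p['attitude'],float)
        T[:3,:3]=a if a.shape==(3,3) else R.from_rotvec(a).as_matrix();T[:3,3]=p['eye'];p['T']=T
    return p
def cloud(p):
    z=p['range_z'];v,u=np.mgrid[:480,:640]
    c=np.stack([(u-p['cx'])/p['fx']*z,-(v-p['cy'])/p['fy']*z,-z],-1)
    w=c@p['T'][:3,:3].T+p['T'][:3,3];w[z==0]=np.nan
    return w
E
python3 - <<'E'
from h import *
print(status.observe())
for n in('scene','top'):
    p=shot(n);cv2.imwrite(f'pics/{n}0.png',p['img']);print({k:(v if np.size(v)<17 else np.shape(v)) for k,v in p.items()})
    w=cloud(p);np.save(n+'.npy',w)
    for l in 'mould_a tube_a holder switch_box switch_tip cup_a slip_jar brush rib batt spray ware_board'.split():
        print(l,[(round(d['conf'],2),np.round(d['xy']).tolist(),np.round(w[int(d['xy'][1]),int(d['xy'][0])],3).tolist()) for d in finder.look_for(p,l)])
E
```

```text
{'time_s': 0.0, 'joint_pos': array([ 1.24241835e+00,  1.24489719e-01,  1.65168867e+00, -7.07499112e-06,
        1.36748936e+00, -8.26139108e-02]), 'qd': array([ 6.52153758e-04, -3.94561570e-04,  9.33693683e-04,  1.36390078e-03,
       -4.21862881e-04,  9.13373892e-05]), 'tau': array([ 1.15704763e-03, -4.17599452e+01, -3.59936106e+01,  7.75600411e-02,
        4.91394836e-02, -1.57950553e-04]), 'tool_pos': array([0.1579522 , 0.62978281, 0.1831884 ]), 'tcp_rot': array([-0.38502097, -3.11748863,  0.00319277]), 'contact_force': array([-0.01782402, -0.18798536, -0.71675506]), 'ft_torque': array([ 0.03657871,  0.01952004, -0.00272512]), 'grasp_force': 0.0, 'width': 0.09505142334581979}
{'img': (480, 640, 3), 'range_z': (480, 640), 'fx': 562.2365971287353, 'fy': 562.2365971287353, 'cx': 317.2925054099721, 'cy': 238.10896955086045, 'eye': array([1.36037383, 0.01817389, 1.09617697]), 'attitude': array([0.53009016, 0.56602999, 1.53600636]), 'shot': 1, 'T': array([[-0.04023259, -0.76619807,  0.64134379,  1.36037383],
       [ 0.99914799, -0.02494012,  0.03288289,  0.01817389],
       [-0.0091996
[... 2450 characters left out ...]
445, -0.336, 0.051]), (0.41, [318.0, 256.0], [0.475, -0.003, 0.022])]
switch_tip [(0.49, [439.0, 258.0], [0.474, -0.338, 0.12])]
cup_a [(0.7, [209.0, 170.0], [0.73, 0.331, 0.005])]
slip_jar [(0.75, [481.0, 286.0], [0.399, -0.463, 0.084])]
brush [(0.97, [144.0, 259.0], [0.461, 0.506, 0.019])]
rib [(0.89, [229.0, 298.0], [0.348, 0.257, 0.011]), (0.49, [442.0, 256.0], [0.476, -0.341, 0.127])]
batt [(0.95, [154.0, 206.0], [0.619, 0.484, 0.017])]
spray [(0.65, [485.0, 217.0], [0.586, -0.462, 0.118]), (0.33, [144.0, 259.0], [0.458, 0.507, 0.022])]
ware_board [(0.71, [204.0, 241.0], [0.515, 0.334, 0.007]), (0.7, [431.0, 220.0], [0.586, -0.334, 0.036]), (0.5, [318.0, 257.0], [0.472, -0.006, 0.023])]
```

View pics/scene0.png

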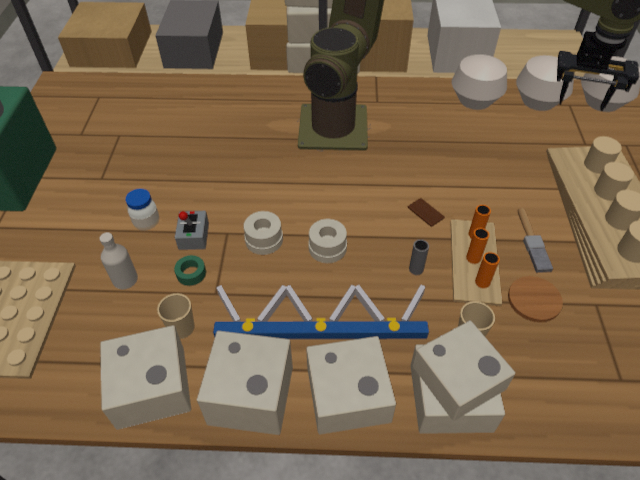

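View pics/top0.png

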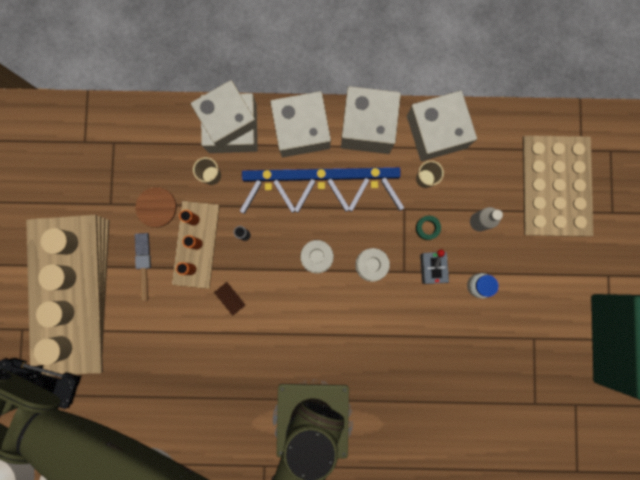

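Scene picture: two moulds present, at (265,234) and (326,240). Three orange tubes stand on the board at (480,221), (477,246) and (487,270), and the grey look-alike at (419,258) is to be left alone. The green ring is at (190,270), the toggle at (184,216), and the nests open towards the robot at y about ±0.16 and 0. The top picture agrees. Next I measure precisely.

```bash
cat >> h.py <<'E'
def plane(p,uv,z):
    uv=np.atleast_2d(np.asarray(uv,float))
    d=np.stack([(uv[:,0]-p['cx'])/p['fx'],-(uv[:,1]-p['cy'])/p['fy'],-np.ones(len(uv))],-1)@p['T'][:3,:3].T
    o=p['T'][:3,3];return o+d*((z-o[2])/d[:,2])[:,None]
def blob(p,w,m,c,r,z):
    "pixels of mask m whose cloud point is within r of c -> on plane z: centre & radius"
    m=m&(np.hypot(w[...,0]-c[0],w[...,1]-c[1])<r)
    v,u=np.nonzero(m)
    if len(u)<6: return None
    q=plane(p,np.c_[u,v],z)[:,:2].astype(np.float32)
    (x,y),rr=cv2.minEnclosingCircle(q)
    return [round(1e3*t,1) for t in (x,y,rr,*q.mean(0))]+[len(u)]
E
python3 - <<'E'
from h import *
for n in('scene','top'):
    p=shot(n);w=cloud(p);hsv=cv2.cvtColor(p['img'],cv2.COLOR_BGR2HSV);Z=w[...,2]
    H,S,V=[hsv[...,i] for i in range(3)]
    print(n)
    for c in((.475,0),(.46,-.16)): print('mould',blob(p,w,(Z>.05)&(Z<.075),c,.075,.06))
    for c in((.437,.36),(.515,.345),(.59,.355)): print('tube',blob(p,w,(Z>.099),c,.035,.107), 'org',blob(p,w,(H<15)&(S>180)&(V>100),c,.04,.05))
    print('holder',blob(p,w,(H>60)&(H<90)&(S>80)&(Z>.015),(.565,-.325),.06,.03))
    print('box',blob(p,w,(Z>.04)&(Z<.06),(.455,-.335),.08,.05))
    red=((H<8)|(H>172))&(S>150)&(Z>.08);print('knob',blob(p,w,red,(.47,-.337),.06,.13), np.nanmedian(w[red&(np.hypot(w[...,0]-.47,w[...,1]+.337)<.06)],0))
    # guides
    g=(S<60)&(V>110)&(Z>.012)&(Z<.045)&(w[...,0]>.58)&(w[...,0]<.76)&(abs(w[...,1])<.26)
    nl,lab,st,ce=cv2.connectedComponentsWithStats(g.astype(np.uint8))
    for i in range(1,nl):
        if st[i,4]<25: continue
        v,u=np.nonzero(lab==i);q=plane(p,np.c_[u,v],.03)[:,:2];f=cv2.fitLine(q.astype(np.float32),cv2.DIST_HUBER,0,.001,.001).ravel()
        s=(q-f[2:])@f[:2];t=(q-f[2:])@np.array([-f[1],f[0]]);print('guide',st[i,4],np.round(1e3*f[2:],1),'ang',round(np.degrees(np.arctan2(f[1],f[0])),1),np.round(1e3*np.array([s.min(),s.max(),t.min(),t.max()]),1))
    b=(H>100)&(H<130)&(S>120)&(w[...,0]>.68)&(w[...,0]<.82)&(abs(w[...,1])<.3)&(Z>.02);v,u=np.nonzero(b);q=plane(p,np.c_[u,v],.03)[:,:2];f=cv2.fitLine(q.astype(np.float32),cv2.DIST_HUBER,0,.001,.001).ravel();print('bar',np.round(f,4),q.min(0),q.max(0))
    x,y,w_,h=(200,180,240,170) if n=='scene' else (230,150,220,140)
    cv2.imwrite(f'pics/{n}1.png',cv2.resize(p['img'][y:y+h,x:x+w_],None,fx=3.3,fy=3.3,interpolation=cv2.INTER_CUBIC))
E
```

```text
scene
mould [480.2, -1.5, 49.8, np.float32(479.7), np.float32(-1.9), 774]
mould [459.4, -164.1, 49.3, np.float32(459.1), np.float32(-163.2), 742]
tube [435.1, 366.6, 21.0, np.float32(435.0), np.float32(366.8), 157] org [417.0, 370.2, 61.1, np.float32(415.1), np.float32(372.3), 296]
tube [511.0, 351.4, 21.5, np.float32(510.2), np.float32(351.2), 172] org [492.9, 354.5, 56.8, np.float32(501.8), np.float32(354.5), 393]
tube [580.8, 362.3, 20.7, np.float32(580.4), np.float32(363.2), 190] org [567.1, 370.6, 54.6, np.float32(574.1), np.float32(366.2), 412]
holder [574.5, -328.9, 41.1, np.float32(573.0), np.float32(-327.1), 506]
box [453.6, -343.5, 57.0, np.float32(457.4), np.float32(-339.8), 716]
knob [493.5, -338.4, 12.8, np.float32(493.7), np.float32(-338.5), 59] [ 0.48971229 -0.33979418  0.12571706]
guide 434 [656.1  78.2] ang 65.0 [-45.7  60.7 -69.1  43.5]
guide 206 [650.6 196.1] ang -28.0 [-54.1  51.9  -5.9   5.9]
guide 222 [ 666.2 -222.2] ang 32.2 [-53.3  51.2  -6.8   6.5]
guide 430 [666.2 -69.9] ang 66.1 [-58.4  47.8 -71.6  41.2]
bar [ 0.0288 -0.9996  0.7236 -0.0014] [ 0.70053693 -0
[... 464 characters left out ...]
364.9, 18.7, np.float32(576.3), np.float32(365.3), 138] org [580.5, 370.0, 13.0, np.float32(580.3), np.float32(367.4), 24]
holder [565.4, -326.1, 34.3, np.float32(564.1), np.float32(-327.0), 225]
box [445.7, -342.2, 54.7, np.float32(442.7), np.float32(-340.4), 684]
knob [484.8, -338.2, 9.5, np.float32(485.1), np.float32(-338.5), 38] [ 0.4853589  -0.33879462  0.12844636]
guide 314 [651.2  57.5] ang -58.4 [-42.2  63.9 -37.7  75.1]
guide 312 [657.2 -83.2] ang 61.1 [-38.7  66.5 -73.5  40.2]
guide 143 [ 663.4 -220.1] ang 32.0 [-53.   52.9  -6.5   6. ]
guide 164 [647.3 198.3] ang -27.4 [-53.   54.1  -7.    6.6]
bar [ 0.0379 -0.9993  0.718  -0.0096] [ 0.69584323 -0.24050962] [0.73975361 0.22092096]
```

```bash
cat >> h.py <<'E'
def go(x,y,z,yaw):
    "mm, deg (direction of tool y in world, modulo 180) -> dr, delta_pos in present tool axes"
    s=status.observe();A=R.from_rotvec(s['tcp_rot']);best=None
    for k in(0,180):
        a=np.radians(yaw+k);Y=np.array([np.cos(a),np.sin(a),0]);Z=np.array([0,0,-1.]);B=R.from_matrix(np.c_[np.cross(Y,Z),Y,Z])
        d=(A.inv()*B).as_rotvec()
        if best is None or np.linalg.norm(d)<np.linalg.norm(best): best=d
    t=A.inv().apply(np.array([x,y,z])-1e3*s['tool_pos'])
    print('go',(x,y,z,yaw),'dr',np.round(best,3).tolist(),'dp',np.round(t,1).tolist(),'rows',max(np.linalg.norm(t)/50,np.degrees(np.linalg.norm(best))/8.59).round(1))
def st():
    s=status.observe();print('t',round(s['time_s'],1),'pos',np.round(1e3*s['tool_pos'],1),'rv',np.round(s['tcp_rot'],3),'F',np.round(s['contact_force'],1),'w',round(1e3*s['width'],1),'g',round(s['grasp_force'],1),'q',np.round(s['joint_pos'],2))
E
python3 -c "
from h import *
go(450,-310,330,0)
print(np.round(read_camera('wrist')['T_tool_cam'],3))"
```

```text
go (450, -310, 330, 0) dr [-0.0, 0.0, 1.325] dp [-511.9, -841.2, -145.5] rows 19.9
[[-0.001  0.96   0.279  0.078]
 [ 1.     0.001 -0.     0.   ]
 [-0.     0.279 -0.96  -0.2  ]
 [ 0.     0.     0.     1.   ]]
```

View pics/top1.png

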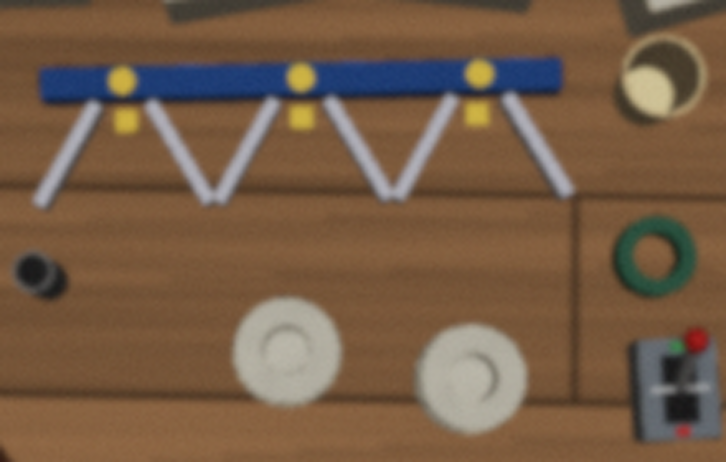

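The top crop shows three V's open towards the robot. The moulds sit in front of the middle V at (287,350) and the right V at (471,378), and the toggle leans to the green mark.

```bash
python3 -m creep '[{"dr":[0,0,0.4],"delta_pos":[0,0,-146],"gripper":0.4},{"dr":[0,0,0.4],"delta_pos":[0,0,-146],"gripper":0.4},{"dr":[0,0,0.4],"delta_pos":[-100,-165,-146],"gripper":0.4},{"dr":[0,0,1.325],"delta_pos":[-512,-841,-146],"gripper":0.4},{"dr":[0,0,1.325],"delta_pos":[-512,-841,-146],"gripper":0.4},{"dr":[0,0,1.325],"delta_pos":[-512,-841,-146],"gripper":0.4},{"dr":[0,0,1.325],"delta_pos":[-512,-841,-146],"gripper":0.4},{"dr":[0,0,1.325],"delta_pos":[-512,-841,-146],"gripper":0.4},{"dr":[0,0,1.325],"delta_pos":[-512,-841,-146],"gripper":0.4},{"dr":[0,0,1.325],"delta_pos":[-512,-841,-146],"gripper":0.4},{"dr":[0,0,1.325],"delta_pos":[-512,-841,-146],"gripper":0.4},{"dr":[0,0,1.325],"delta_pos":[-512,-841,-146],"gripper":0.4},{"dr":[0,0,1.325],"delta_pos":[-512,-841,-146],"gripper":0.4},{"dr":[0,0,1.325],"delta_pos":[-512,-841,-146],"gripper":0.4},{"dr":[0,0,1.325],"delta_pos":[-512,-841,-146],"gripper":0.4},{"dr":[0,0,1.325],"delta_pos":[-512,-841,-146],"gripper":0.4},{"dr":[0,0,1.325],"delta_pos":[-512,-841,-146],"gripper":0.4},{"dr":[0,0,1.325],"delta_pos":[-512,-841,-146],"gripper":0.4},{"dr":[0,0,1.325],"delta_pos":[-512,-841,-146],"gripper":0.4},{"dr":[0,0,1.325],"delta_pos":[-512,-841,-146],"gripper":0.4}]' 20
python3 - <<'E'
from h import *
st();go(450,-310,330,0)
E
```

```text
time_s: 3.45
tool_pos: [0.4246, -0.2296, 0.3276]
tcp_rot: [2.222, 2.22, 0.001]
contact_force: [0.9, 0.7, 0.6]
width: 0.0666
grasp_force: 0.0
t 3.5 pos [ 424.6 -229.6  327.6] rv [2.222e+00 2.220e+00 1.000e-03] F [0.9 0.7 0.6] w 66.6 g 0.0 q [-0.61 -0.3   1.81  0.    1.63 -0.61]
go (450, -310, 330, 0) dr [0.001, 0.0, -0.001] dp [-80.4, 25.5, -2.4] rows 1.7
```

```bash
python3 -m creep '[{"dr":[0,0,0],"delta_pos":[-60,35,-2],"gripper":0.4},{"dr":[0,0,0],"delta_pos":[-60,35,-2],"gripper":0.4},{"dr":[0,0,0],"delta_pos":[-60,35,-2],"gripper":0.4},{"dr":[0,0,0],"delta_pos":[-60,35,-2],"gripper":0.4}]'
python3 - <<'E'
from h import *
st();p=shot('wrist');cv2.imwrite('pics/w1.png',p['img']);w=cloud(p);np.save('w1.npy',w)
hsv=cv2.cvtColor(p['img'],cv2.COLOR_BGR2HSV);H,S,V=[hsv[...,i] for i in range(3)];Z=w[...,2]
red=((H<8)|(H>172))&(S>150)&(Z>.08);print('knob',blob(p,w,red,(.485,-.337),.06,.12),np.nanmedian(w[red],0))
m=(Z>.043)&(Z<.057)&(np.hypot(w[...,0]-.45,w[...,1]+.34)<.08);v,u=np.nonzero(m)
q=plane(p,np.c_[u,v],.05)[:,:2];print('box',cv2.minAreaRect((1e3*q).astype(np.float32)))
print('holder',blob(p,w,(H>60)&(H<90)&(S>80)&(Z>.022)&(Z<.04),(.565,-.325),.06,.03))
E
```

```text
time_s: 3.85
tool_pos: [0.4593, -0.287, 0.329]
tcp_rot: [-2.221, -2.22, -0.0]
contact_force: [-0.6, -0.4, 0.7]
width: 0.0666
grasp_force: 0.0
t 3.9 pos [ 459.3 -287.   329. ] rv [-2.221 -2.22  -0.   ] F [-0.6 -0.4  0.7] w 66.6 g 0.0 q [-0.66 -0.17  1.7   0.    1.61 -0.66]
knob [550.6, -444.4, 130.6, np.float32(491.9), np.float32(-353.7), 306] [ 0.48376164 -0.33356469  0.13137998]
box ((447.9316101074219, -345.0837097167969), (89.11045837402344, 70.08519744873047), 3.9879119396209717)
holder [565.5, -329.4, 35.9, np.float32(565.5), np.float32(-329.1), 1463]
```

View pics/w1.png

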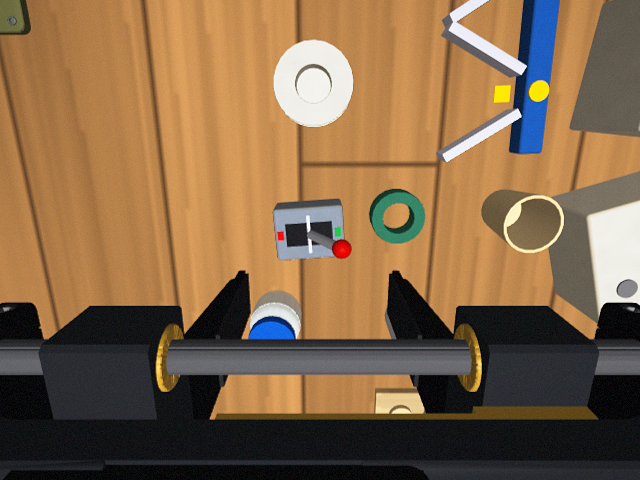

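Wrist view: housing at (309,230) with the toggle leaning to the green mark and the knob at (342,249). The holder ring is at (398,215). The measured housing size, 89x70 mm, matches the description; it is yawed by 4 degrees.

```bash
python3 -c "
from h import *
go(485,-341.5,160,4);go(485,-341.5,106,4);go(447.3,-344,106,4);go(447.3,-344,190,4)"
```

```text
go (485, -341.5, 160, 4) dr [-0.0, -0.0, -0.069] dp [-55.0, 25.8, 169.4] rows 3.6
go (485, -341.5, 106, 4) dr [-0.0, -0.0, -0.069] dp [-55.0, 25.8, 223.4] rows 4.6
go (447.3, -344, 106, 4) dr [-0.0, -0.0, -0.069] dp [-57.5, -11.9, 223.4] rows 4.6
go (447.3, -344, 190, 4) dr [-0.0, -0.0, -0.069] dp [-57.5, -11.9, 139.4] rows 3.0
```

```bash
python3 -m creep '[{"dr":[0,0,-0.069],"delta_pos":[-55,26,50],"gripper":0.45},{"dr":[0,0,-0.069],"delta_pos":[-55,26,80],"gripper":0.45},{"dr":[0,0,-0.069],"delta_pos":[-55,26,130],"gripper":0.45},{"dr":[0,0,-0.069],"delta_pos":[-55,26,165],"gripper":0.45},{"dr":[0,0,-0.069],"delta_pos":[-55,26,190],"gripper":0.45},{"dr":[0,0,-0.069],"delta_pos":[-55,26,210],"gripper":0.45},{"dr":[0,0,-0.069],"delta_pos":[-55,26,223],"gripper":0.45},{"dr":[0,0,-0.069],"delta_pos":[-55,26,223],"gripper":0.45},{"dr":[0,0,-0.069],"delta_pos":[-56,14,223],"gripper":0.45},{"dr":[0,0,-0.069],"delta_pos":[-57,0,223],"gripper":0.45},{"dr":[0,0,-0.069],"delta_pos":[-57.5,-12,223],"gripper":0.45},{"dr":[0,0,-0.069],"delta_pos":[-57.5,-12,223],"gripper":0.3},{"dr":[0,0,-0.069],"delta_pos":[-57.5,-12,223],"gripper":0.0},{"dr":[0,0,-0.069],"delta_pos":[-57.5,-12,223],"gripper":-0.3},{"dr":[0,0,-0.069],"delta_pos":[-57.5,-12,223],"gripper":-0.52},{"dr":[0,0,-0.069],"delta_pos":[-57.5,-12,223],"gripper":-0.52},{"dr":[0,0,-0.069],"delta_pos":[-57.5,-12,223],"gripper":-0.52},{"dr":[0,0,-0.069],"delta_pos":[-57.5,-12,223],"gripper":-0.52}]' 20
python3 -c "
from h import *
st()"
```

```text
time_s: 5.7
tool_pos: [0.4476, -0.3447, 0.1061]
tcp_rot: [-2.143, -2.297, 0.0]
contact_force: [0.9, -0.2, -0.0]
width: 0.0241
grasp_force: 0.0
t 5.7 pos [ 447.6 -344.7  106.1] rv [-2.143 -2.297  0.   ] F [ 0.9 -0.2 -0. ] w 24.1 g 0.0 q [-0.75 -0.    1.92 -0.    1.23 -0.82]
```

```bash
python3 -m creep '[{"dr":[0,0,0],"delta_pos":[0,0,0],"gripper":0.0},{"dr":[0,0,0],"delta_pos":[0,0,0],"gripper":0.0},{"dr":[0,0,0],"delta_pos":[0,0,0],"gripper":0.0},{"dr":[0,0,0],"delta_pos":[0,0,-40],"gripper":0.0},{"dr":[0,0,0],"delta_pos":[0,0,-90],"gripper":0.0},{"dr":[0,0,0],"delta_pos":[0,0,-140],"gripper":0.0},{"dr":[0,0,0],"delta_pos":[30,0,-190],"gripper":0.0},{"dr":[0,0,0],"delta_pos":[60,0,-224],"gripper":0.0},{"dr":[0,0,0],"delta_pos":[60,0,-224],"gripper":0.0},{"dr":[0,0,0],"delta_pos":[60,0,-224],"gripper":0.0}]'
python3 - <<'E'
from h import *
st();p=shot('wrist');cv2.imwrite('pics/w2.png',p['img'][120:330,180:520]);w=cloud(p)
hsv=cv2.cvtColor(p['img'],cv2.COLOR_BGR2HSV);H,S,V=[hsv[...,i] for i in range(3)];Z=w[...,2]
m=(Z>.043)&(Z<.057)&(np.hypot(w[...,0]-.45,w[...,1]+.34)<.08);v,u=np.nonzero(m)
print('box',cv2.minAreaRect((1e3*plane(p,np.c_[u,v],.05)[:,:2]).astype(np.float32)))
red=((H<8)|(H>172))&(S>150)&(Z>.09);print('knob',blob(p,w,red,(.448,-.344),.05,.13))
for n in [1]:
  print('mould',blob(p,w,(Z>.05)&(Z<.075),(.452,-.162),.075,.06))
  print('mould',blob(p,w,(Z>.05)&(Z<.075),(.473,0),.075,.06))
go(545,-60,330,92)
E
```

```text
time_s: 6.7
tool_pos: [0.4439, -0.2848, 0.3323]
tcp_rot: [2.139, 2.295, 0.0]
contact_force: [0.0, -0.4, -0.4]
width: 0.0479
grasp_force: 0.0
t 6.7 pos [ 443.9 -284.8  332.3] rv [2.139 2.295 0.   ] F [ 0.  -0.4 -0.4] w 47.9 g 0.0 q [-0.67 -0.2   1.72 -0.    1.62 -0.74]
box ((447.7873229980469, -345.153076171875), (89.22200775146484, 69.15800476074219), 3.935941696166992)
knob [484.3, -340.1, 11.0, np.float32(484.3), np.float32(-340.2), 285]
mould [454.0, -165.9, 45.8, np.float32(454.1), np.float32(-164.7), 4237]
mould None
go (545, -60, 330, 92) dr [-0.0, 0.0, -1.536] dp [217.2, 117.1, -0.2] rows 10.2
```

View pics/w2.png

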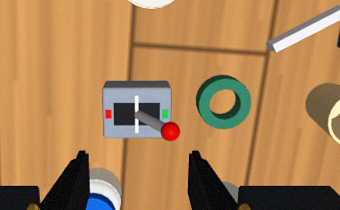

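The knob at (171,131) in the crop still leans to the green mark, so the toggle did not move. I'll repeat in smaller steps and check the force and view at each.

```bash
python3 -c "
from h import *
go(485,-342.5,106,4)"
python3 -m creep '[{"dr":[0,0,0],"delta_pos":[-55,45,50],"gripper":0.45},{"dr":[0,0,0],"delta_pos":[-55,45,90],"gripper":0.45},{"dr":[0,0,0],"delta_pos":[-55,45,130],"gripper":0.45},{"dr":[0,0,0],"delta_pos":[-55,45,150],"gripper":0.45}]'
python3 - <<'E'
from h import *
st();go(486,-342.5,103,4)
E
```

```text
go (485, -342.5, 106, 4) dr [-0.0, 0.0, -0.0] dp [-60.3, 37.6, 223.9] rows 4.7
time_s: 7.15
tool_pos: [0.4891, -0.3356, 0.1713]
tcp_rot: [-2.137, -2.287, 0.002]
contact_force: [-0.6, 0.3, -0.5]
width: 0.0681
grasp_force: 0.0
t 7.2 pos [ 489.1 -335.6  171.3] rv [-2.137e+00 -2.287e+00  2.000e-03] F [-0.6  0.3 -0.5] w 68.1 g 0.0 q [-0.69  0.02  1.79 -0.    1.35 -0.76]
go (486, -342.5, 103, 4) dr [-0.009, -0.008, -0.002] dp [-7.3, -2.9, 68.3] rows 1.4
```

```bash
python3 -m creep '[{"dr":[0,0,0],"delta_pos":[-2,-5,20],"gripper":0.45},{"dr":[0,0,0],"delta_pos":[-2,-5,40],"gripper":0.45},{"dr":[0,0,0],"delta_pos":[-2,-5,56],"gripper":0.45},{"dr":[0,0,0],"delta_pos":[-2,-5,56],"gripper":0.45},{"dr":[0,0,0],"delta_pos":[-2,-5,56],"gripper":0.45}]'
python3 - <<'E'
from h import *
st();p=shot('wrist');cv2.imwrite('pics/w3.png',p['img'])
E
```

```text
time_s: 7.65
tool_pos: [0.4867, -0.3389, 0.1233]
tcp_rot: [-2.143, -2.295, 0.0]
contact_force: [-1.2, 1.3, 0.4]
width: 0.0687
grasp_force: 0.0
t 7.7 pos [ 486.7 -338.9  123.3] rv [-2.143 -2.295  0.   ] F [-1.2  1.3  0.4] w 68.7 g 0.0 q [-0.7   0.05  1.84 -0.    1.26 -0.77]
```

View pics/w3.png

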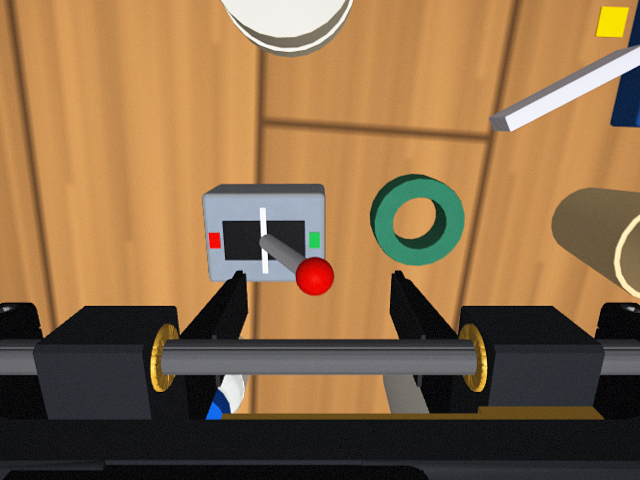

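The knob at (315,277) lies between the fingertips at (240,275) and (400,275). I go a little lower and shift towards −x.

```bash
python3 -m creep '[{"dr":[0,0,0],"delta_pos":[-4,0,10],"gripper":0.45},{"dr":[0,0,0],"delta_pos":[-4,0,18],"gripper":0.45},{"dr":[0,0,0],"delta_pos":[-4,-10,18],"gripper":0.45},{"dr":[0,0,0],"delta_pos":[-4,-20,18],"gripper":0.45},{"dr":[0,0,0],"delta_pos":[-4,-30,18],"gripper":0.45},{"dr":[0,0,0],"delta_pos":[-4,-39,18],"gripper":0.45},{"dr":[0,0,0],"delta_pos":[-4,-39,18],"gripper":0.45},{"dr":[0,0,0],"delta_pos":[-4,-39,18],"gripper":0.45}]'
python3 - <<'E'
from h import *
st();p=shot('wrist');cv2.imwrite('pics/w4.png',p['img'][150:330,180:480])
hsv=cv2.cvtColor(p['img'],cv2.COLOR_BGR2HSV);H,S,V=[hsv[...,i] for i in range(3)];red=((H<5)|(H>175))&(S>200);n,l,s,c=cv2.connectedComponentsWithStats(red.astype(np.uint8));print(s[1:],c[1:])
E
```

```text
time_s: 8.5
tool_pos: [0.4484, -0.3459, 0.1067]
tcp_rot: [2.144, 2.295, 0.0]
contact_force: [0.1, 0.2, 0.3]
width: 0.0689
grasp_force: 0.0
t 8.5 pos [ 448.4 -345.9  106.7] rv [2.144 2.295 0.   ] F [0.1 0.2 0.3] w 68.9 g 0.0 q [-0.75  0.    1.91  0.    1.23 -0.82]
[[257 233  12  16 174]
 [367 260  42  41 959]
 [212 305   1   1   1]
 [ 18 307   1   1   1]
 [ 29 308   1   1   1]
 [434 312   1   1   1]
 [ 23 314   1   1   1]
 [ 28 315   1   1   1]
 [418 317   1   1   1]
 [  6 321   1   1   1]
 [  7 323   1   1   1]
 [ 23 323   1   1   1]
 [ 38 325   1   1   1]
 [608 325   1   1   1]
 [614 324   1   1   1]
 [ 13 326   1   1   1]
 [ 31 326   1   1   1]
 [629 330   1   1   1]
 [613 333   1   1   1]
 [612 337   1   1   1]
 [ 23 376   1   1   1]
 [424 377   1   1   1]
 [440 376   2   2   2]
 [612 376   1   1   1]
 [628 376   1   1   1]
 [ 31 379   1   1   1]
 [430 378   1   1   1]
 [  1 380   1   1   1]
 [ 16 381   1   1   1]
 [599 381   1   1   1]
 [638 380   1   1   1]
 [209 385   1   1   1]
 [616 384   1   1   1]
 [ 10 386   1   1   1]
 [ 12 386   1   1   1]
 [203 387   1   1   1]
 [438 38
[... 3665 characters left out ...]
  ]
 [181.         467.        ]
 [244.         466.        ]
 [275.         466.        ]
 [383.         466.        ]
 [223.         468.        ]
 [289.         468.        ]
 [391.         469.        ]
 [ 68.         471.        ]
 [404.         471.        ]
 [ 54.         472.        ]
 [ 87.         472.        ]
 [  8.         474.        ]
 [313.         475.        ]
 [ 48.         477.        ]
 [144.         476.        ]
 [248.         477.        ]
 [332.         476.        ]
 [345.         477.        ]
 [385.         476.        ]
 [ 43.         478.        ]
 [138.         478.        ]
 [215.         478.        ]
 [239.         478.        ]
 [314.         478.        ]]
```

View pics/w4.png

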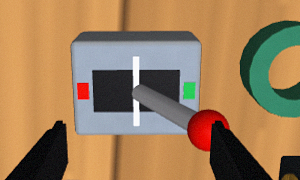

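Run:
```python
from h import *
st();p=shot('wrist');w=cloud(p)
T=np.linalg.inv(np.array(p['T_tool_cam']))
for q in([0,.034,0],[0,-.034,0],[0,.034,-.02],[.01,.034,0],[-.01,.034,0]):
    c=T@np.r_[q,1];print(q,p['cx']+p['fx']*c[0]/-c[2],p['cy']-p['fy']*c[1]/-c[2],'depth',-c[2])
print('fx',p['fx'],p['cx'],p['cy'])
for u,v in((384,277),(376,270),(390,270),(405,275),(412,290),(380,290),(320,245),(235,280)): print(u,v,p['range_z'][v,u],np.round(w[v,u],3))
for z in(.11,.12,.13): print(z,plane(p,(384,278),z))
```

```text
t 8.6 pos [ 448.7 -345.8  106.7] rv [2.143 2.296 0.   ] F [-0.5  0.1  1. ] w 69.0 g 0.0 q [-0.75  0.    1.91  0.    1.23 -0.82]
[0, 0.034, 0] 377.8630673485277 269.90998010952495 depth 0.21396432149479425
[0, -0.034, 0] 255.4196519030983 270.0108116936157 depth 0.21396023170980324
[0, 0.034, -0.02] 383.7452673155586 284.46146965680026 depth 0.19475667352170642
[0.01, 0.034, 0] 378.6346208559208 252.86067529947312 depth 0.21117746583406205
[-0.01, 0.034, 0] 377.11135417868525 286.52086560167527 depth 0.21675117715552644
fx 385.2687324680448 318.3348900932797 234.16254854360957
384 277 0.19151387 [ 0.482 -0.339  0.129]
376 270 0.19532913 [ 0.478 -0.337  0.124]
390 270 0.19151595 [ 0.485 -0.335  0.128]
405 275 0.1937553 [ 0.493 -0.338  0.126]
412 290 0.1611296 [ 0.488 -0.332  0.158]
380 290 0.19243969 [ 0.48  -0.345  0.13 ]
320 245 0.25034946 [ 0.451 -0.344  0.068]
235 280 0.17159897 [ 0.412 -0.337  0.147]
0.11 [[ 0.48584543 -0.34673598  0.11      ]]
0.12 [[ 0.48371983 -0.34268673  0.12      ]]
0.13 [[ 0.48159423 -0.33863749  0.13      ]]
```

Run:
```python
from h import *
s=status.observe();p=shot('wrist');w=cloud(p);A=R.from_rotvec(s['tcp_rot']).as_matrix()
t=(w-s['tool_pos'])@A*1e3
for r in range(262,350,8):
    for lo,hi in((150,300),(330,480)):
        for u in range(lo,hi,6):
            q=t[r,u]
            if q[2]<-15 and abs(q[0])<40: print(r,u,np.round(q,0),end=' | ');break
print()
b=w[...,2][100:180,200:300];print('bench z',np.nanmedian(b))
m=(t[...,2]<-15)&(abs(t[...,0])<25)&(abs(t[...,1])>25)&(abs(t[...,1])<60)
print(m.sum(),[np.round(np.nanpercentile(t[m][:,i],[0,1,50,99,100]),0) for i in range(3)])
```

```text
262 390 [ 11.  37. -16.] | 270 378 [  7.  31. -17.] | 278 234 [ 12. -37. -39.] | 278 372 [  3.  28. -18.] | 286 222 [ 11. -41. -47.] | 286 372 [ -1.  28. -20.] | 294 216 [ 11. -41. -56.] | 294 378 [ -4.  31. -22.] | 302 210 [ 12. -41. -63.] | 302 390 [ -5.  36. -30.] | 310 150 [  35.  -40. -115.] | 310 390 [ -8.  35. -32.] | 318 150 [  34.  -39. -118.] | 318 396 [ -5.  36. -45.] | 326 150 [  35.  -36. -123.] | 326 396 [ -8.  36. -47.] | 334 150 [  35.  -36. -126.] | 334 402 [ -6.  36. -58.] | 342 150 [  34.  -35. -127.] | 342 330 [  30.    4. -122.] | 
bench z -0.0002833281897270945
26161 [array([-13.,  -9.,  21.,  25.,  25.]), array([-59., -56.,  29.,  58.,  60.]), array([-153., -152., -131.,  -19.,  -15.])]
```

The fingers visibly end about 34 mm above the reported TCP (front tip edge at tool z ≈ −34), which explains the miss. I go back over the knob and descend further, watching the force.

```bash
python3 -m creep '[{"dr":[0,0,0],"delta_pos":[3,20,0],"gripper":0.45},{"dr":[0,0,0],"delta_pos":[3,38,0],"gripper":0.45},{"dr":[0,0,0],"delta_pos":[3,38,0],"gripper":0.45},{"dr":[0,0,0],"delta_pos":[3,38,10],"gripper":0.45},{"dr":[0,0,0],"delta_pos":[3,38,20],"gripper":0.45},{"dr":[0,0,0],"delta_pos":[3,38,28],"gripper":0.45},{"dr":[0,0,0],"delta_pos":[3,38,32],"gripper":0.45},{"dr":[0,0,0],"delta_pos":[3,38,32],"gripper":0.45}]'
python3 - <<'E'
from h import *
st();p=shot('wrist');cv2.imwrite('pics/w5.png',p['img'][150:350,180:480])
go(485.5,-342.5,74,4)
E
```

```text
time_s: 9.45
tool_pos: [0.4853, -0.3396, 0.0729]
tcp_rot: [-2.142, -2.295, 0.0]
contact_force: [0.9, -0.1, 1.0]
width: 0.0688
grasp_force: 0.0
t 9.4 pos [ 485.3 -339.6   72.9] rv [-2.142 -2.295  0.   ] F [ 0.9 -0.1  1. ] w 68.8 g 0.0 q [-0.7   0.09  1.88 -0.    1.17 -0.77]
go (485.5, -342.5, 74, 4) dr [-0.001, -0.001, -0.001] dp [-2.5, -0.4, -0.3] rows 0.1
```

View pics/w5.png

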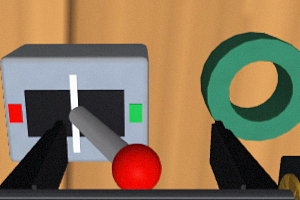

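Now the fingers straddle the knob (crop: knob at (137,168), fingers at (55,130) and (215,130)).

```bash
python3 -m creep '[{"dr":[0,0,0],"delta_pos":[-3,-8,0],"gripper":0.45},{"dr":[0,0,0],"delta_pos":[-3,-18,0],"gripper":0.45},{"dr":[0,0,0],"delta_pos":[-3,-28,0],"gripper":0.45},{"dr":[0,0,0],"delta_pos":[-3,-38,0],"gripper":0.45},{"dr":[0,0,0],"delta_pos":[-3,-38,0],"gripper":0.45},{"dr":[0,0,0],"delta_pos":[-3,-38,0],"gripper":0.1},{"dr":[0,0,0],"delta_pos":[-3,-38,0],"gripper":-0.2},{"dr":[0,0,0],"delta_pos":[-3,-38,0],"gripper":-0.5},{"dr":[0,0,0],"delta_pos":[-3,-38,0],"gripper":-0.52},{"dr":[0,0,0],"delta_pos":[-3,-38,0],"gripper":-0.52},{"dr":[0,0,0],"delta_pos":[-3,-38,0],"gripper":-0.52},{"dr":[0,0,0],"delta_pos":[-3,-38,0],"gripper":-0.52}]'
python3 -c "
from h import *
st();go(447.6,-345,74,4)"
```

```text
time_s: 10.7
tool_pos: [0.4484, -0.3456, 0.0741]
tcp_rot: [-2.143, -2.296, 0.0]
contact_force: [1.2, -0.7, 0.9]
width: 0.0239
grasp_force: 0.6
t 10.7 pos [ 448.4 -345.6   74.1] rv [-2.143 -2.296  0.   ] F [ 1.2 -0.7  0.9] w 23.9 g 0.6 q [-0.75  0.04  1.94 -0.    1.17 -0.82]
go (447.6, -345, 74, 4) dr [-0.0, -0.0, -0.001] dp [0.6, -0.8, 0.1] rows 0.0
```

```bash
python3 -m creep '[{"dr":[0,0,0],"delta_pos":[0,-1,0],"gripper":-0.52},{"dr":[0,0,0],"delta_pos":[0,-1,0],"gripper":0.0},{"dr":[0,0,0],"delta_pos":[0,-1,0],"gripper":0.0},{"dr":[0,0,0],"delta_pos":[0,-1,0],"gripper":0.0},{"dr":[0,0,0],"delta_pos":[0,-1,-40],"gripper":0.0},{"dr":[0,0,0],"delta_pos":[0,-1,-80],"gripper":0.0},{"dr":[0,0,0],"delta_pos":[0,-1,-130],"gripper":0.0},{"dr":[0,0,0],"delta_pos":[30,-1,-180],"gripper":0.0},{"dr":[0,0,0],"delta_pos":[60,-1,-230],"gripper":0.0},{"dr":[0,0,0],"delta_pos":[60,-1,-230],"gripper":0.0},{"dr":[0,0,0],"delta_pos":[60,-1,-230],"gripper":0.0}]'
python3 - <<'E'
from h import *
st();p=shot('wrist');cv2.imwrite('pics/w6.png',p['img']);w=cloud(p)
hsv=cv2.cvtColor(p['img'],cv2.COLOR_BGR2HSV);H,S,V=[hsv[...,i] for i in range(3)];Z=w[...,2]
red=((H<8)|(H>172))&(S>150)&(Z>.09);print('knob',blob(p,w,red,(.448,-.344),.05,.13))
print('holder',blob(p,w,(H>60)&(H<90)&(S>80)&(Z>.022)&(Z<.04),(.565,-.325),.06,.03))
print('mould',blob(p,w,(Z>.05)&(Z<.075),(.452,-.162),.075,.06))
go(500,-80,360,92)
E
```

```text
time_s: 11.8
tool_pos: [0.4444, -0.2859, 0.3077]
tcp_rot: [2.138, 2.294, 0.0]
contact_force: [-0.4, -1.1, -0.3]
width: 0.0478
grasp_force: 0.0
t 11.8 pos [ 444.4 -285.9  307.7] rv [2.138 2.294 0.   ] F [-0.4 -1.1 -0.3] w 47.8 g 0.0 q [-0.67 -0.2   1.76 -0.    1.57 -0.74]
knob [448.5, -345.9, 11.5, np.float32(448.8), np.float32(-346.1), 323]
holder [564.8, -329.3, 35.7, np.float32(564.8), np.float32(-328.8), 1522]
mould [454.0, -166.0, 45.8, np.float32(454.0), np.float32(-164.6), 4763]
go (500, -80, 360, 92) dr [-0.0, 0.002, -1.536] dp [201.4, 70.7, -55.6] rows 10.2
```

Toggle is upright at off (knob centre 448.5, −345.9 over pivot 447.8, −345.1). Next is a view of the moulds and nests.

```bash
python3 -m creep '[{"dr":[0,0,0.15],"delta_pos":[30,7,-40],"gripper":0.0},{"dr":[0,0,1.606],"delta_pos":[206,71,-75],"gripper":0.0},{"dr":[0,0,1.606],"delta_pos":[206,71,-75],"gripper":0.0},{"dr":[0,0,1.606],"delta_pos":[206,71,-75],"gripper":0.0},{"dr":[0,0,1.606],"delta_pos":[206,71,-75],"gripper":0.0},{"dr":[0,0,1.606],"delta_pos":[206,71,-75],"gripper":0.0},{"dr":[0,0,1.606],"delta_pos":[206,71,-75],"gripper":0.0},{"dr":[0,0,1.606],"delta_pos":[206,71,-75],"gripper":0.0},{"dr":[0,0,1.606],"delta_pos":[206,71,-75],"gripper":0.0},{"dr":[0,0,1.606],"delta_pos":[206,71,-75],"gripper":0.0},{"dr":[0,0,1.606],"delta_pos":[206,71,-75],"gripper":0.0},{"dr":[0,0,1.606],"delta_pos":[206,71,-75],"gripper":0.0},{"dr":[0,0,1.606],"delta_pos":[206,71,-75],"gripper":0.0}]'
cat >> h.py <<'E'
def nests(p,w):
    hsv=cv2.cvtColor(p['img'],cv2.COLOR_BGR2HSV);S=hsv[...,1];Z=w[...,2]
    v,u=np.nonzero((Z>.022)&(Z<.04)&(w[...,0]>.58)&(w[...,0]<.72)&(abs(w[...,1])<.27)&(S<70))
    q=1e3*plane(p,np.c_[u,v],.03)[:,:2];m=np.zeros((400,700),np.uint8)
    ij=np.round(np.c_[q[:,1]+350,q[:,0]-450]).astype(int)   # 1 mm grid
    ok=((ij>0)&(ij<[700,400])).all(1);m[ij[ok,1],ij[ok,0]]=255;m=cv2.morphologyEx(m,cv2.MORPH_CLOSE,np.ones((5,5)))
    n,lab,s,c=cv2.connectedComponentsWithStats(m);r=[]
    for i in range(1,n):
        if s[i,4]>250:
            a=np.argwhere(lab==i)+[450,-350];r.append((s[i,4],cv2.minAreaRect(a.astype(np.float32))))
    return r
E
python3 - <<'E'
from h import *
st();p=shot('wrist');cv2.imwrite('pics/w7.png',p['img']);w=cloud(p);Z=w[...,2]
for c in((.473,0),(.454,-.166)):print('mould',blob(p,w,(Z>.05)&(Z<.075),c,.085,.06))
for x in nests(p,w):print(x)
E
```

```text
time_s: 13.15
tool_pos: [0.4998, -0.0759, 0.3766]
tcp_rot: [-3.14, -0.056, 0.007]
contact_force: [-0.8, 0.3, 0.9]
width: 0.0476
grasp_force: 0.0
t 13.2 pos [499.8 -75.9 376.6] rv [-3.14  -0.056  0.007] F [-0.8  0.3  0.9] w 47.6 g 0.0 q [-0.26 -0.24  1.69 -0.    1.7   1.28]
mould [475.3, -4.3, 46.4, np.float32(476.3), np.float32(-4.0), 2848]
mould [454.5, -164.7, 46.6, np.float32(455.4), np.float32(-164.8), 2769]
(np.int32(1578), ((648.1417236328125, 193.55136108398438), (16.542213439941406, 105.58702087402344), 62.07102584838867))
(np.int32(2739), ((653.6163330078125, 65.33834075927734), (95.91078186035156, 121.09427642822266), 1.6683374643325806))
(np.int32(2479), ((659.1819458007812, -93.6399154663086), (95.76952362060547, 120.2213134765625), 2.2457425594329834))
(np.int32(1418), ((663.900634765625, -222.3184814453125), (105.67864227294922, 15.034645080566406), 31.865978240966797))
```

View pics/w7.png

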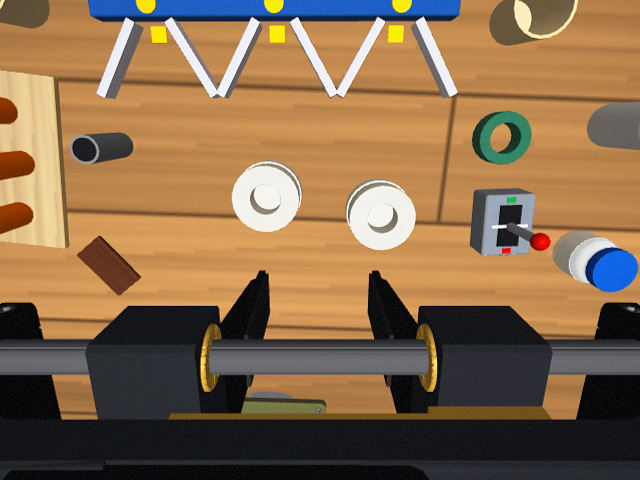

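Wrist view: moulds at (266,196) and (380,215), and the toggle upright at (540,241). The V guides are at the top. I lower the open fingers behind the first mould, slowly, to check the bench height.

```bash
python3 -c "
from h import *
go(398,-2.5,80,-88)"
python3 -m creep '[{"dr":[0,0,0],"delta_pos":[-60,-25,40],"gripper":0.26},{"dr":[0,0,0],"delta_pos":[-104,-70,80],"gripper":0.26},{"dr":[0,0,0],"delta_pos":[-104,-70,130],"gripper":0.26},{"dr":[0,0,0],"delta_pos":[-104,-70,180],"gripper":0.26},{"dr":[0,0,0],"delta_pos":[-104,-70,230],"gripper":0.26},{"dr":[0,0,0],"delta_pos":[-104,-70,280],"gripper":0.26},{"dr":[0,0,0],"delta_pos":[-104,-70,310],"gripper":0.26},{"dr":[0,0,0],"delta_pos":[-104,-70,330],"gripper":0.26},{"dr":[0,0,0],"delta_pos":[-104,-70,345],"gripper":0.26},{"dr":[0,0,0],"delta_pos":[-104,-70,345],"gripper":0.26}]'
python3 -c "
from h import *
st();go(400,-2.5,-18,-88)"
```

```text
go (398, -2.5, 80, -88) dr [-0.001, 0.003, 0.001] dp [-98.2, -76.6, 297.6] rows 6.5
time_s: 14.2
tool_pos: [0.3906, -0.0086, 0.0308]
tcp_rot: [-3.14, -0.056, 0.011]
contact_force: [0.3, -0.6, -0.4]
width: 0.0601
grasp_force: 0.0
t 14.2 pos [390.6  -8.6  30.8] rv [-3.14  -0.056  0.011] F [ 0.3 -0.6 -0.4] w 60.1 g 0.0 q [-0.16 -0.33  2.34 -0.    1.14  1.38]
go (400, -2.5, -18, -88) dr [-0.001, 0.007, 0.0] dp [10.0, -5.7, 48.8] rows 1.0
```

```bash
python3 -m creep '[{"dr":[0,0.006,0],"delta_pos":[7,-6,10],"gripper":0.26},{"dr":[0,0.006,0],"delta_pos":[7,-6,18],"gripper":0.26},{"dr":[0,0.006,0],"delta_pos":[7,-6,24],"gripper":0.26},{"dr":[0,0.006,0],"delta_pos":[7,-6,27],"gripper":0.26},{"dr":[0,0.006,0],"delta_pos":[7,-6,27],"gripper":0.26}]'
python3 -m creep '[{"dr":[0,0,0],"delta_pos":[0,0,4],"gripper":0.26},{"dr":[0,0,0],"delta_pos":[0,0,8],"gripper":0.26},{"dr":[0,0,0],"delta_pos":[0,0,8],"gripper":0.26}]'
python3 - <<'E'
from h import *
st();p=shot('wrist');cv2.imwrite('pics/w8.png',p['img'])
E
```

```text
time_s: 14.7
tool_pos: [0.4003, -0.0029, 0.0071]
tcp_rot: [-3.141, -0.053, -0.009]
contact_force: [-0.3, -0.4, -0.5]
width: 0.0598
grasp_force: 0.0
time_s: 15.0
tool_pos: [0.4001, -0.0028, -0.0013]
tcp_rot: [-3.141, -0.053, -0.008]
contact_force: [0.0, 0.4, -0.8]
width: 0.0597
grasp_force: 0.0
t 15.0 pos [400.1  -2.8  -1.3] rv [-3.141 -0.053 -0.008] F [ 0.   0.4 -0.8] w 59.7 g 0.0 q [-0.14 -0.26  2.35  0.    1.05  1.39]
```

View pics/w8.png

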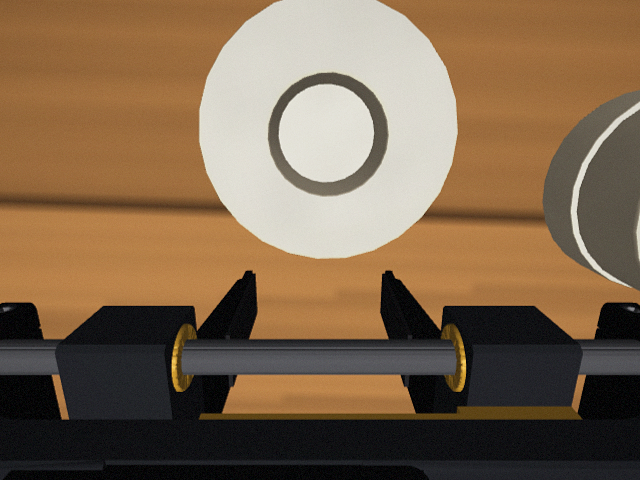

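No contact at nominal −1 mm, which confirms the offset. In the picture the mould hole is at column 328 and the finger midline at 320, so I shift 3 mm and go lower.

```bash
python3 -m creep '[{"dr":[0,-0.008,0],"delta_pos":[0,3,6],"gripper":0.26},{"dr":[0,-0.008,0],"delta_pos":[0,3,12],"gripper":0.26},{"dr":[0,-0.008,0],"delta_pos":[0,3,18],"gripper":0.26},{"dr":[0,-0.008,0],"delta_pos":[0,3,18],"gripper":0.26}]'
python3 - <<'E'
from h import *
st();s=status.observe();p=shot('wrist');w=cloud(p);Z=w[...,2];A=R.from_rotvec(s['tcp_rot']).as_matrix()
c=blob(p,w,(Z>.05)&(Z<.075),(.475,-.004),.085,.06);print(c,'in tool',np.round((np.array([c[0],c[1],0])-1e3*s['tool_pos'])@A,1))
E
```

```text
time_s: 15.45
tool_pos: [0.3997, -0.0056, -0.02]
tcp_rot: [-3.141, -0.053, 0.007]
contact_force: [-0.2, -0.5, 0.1]
width: 0.0598
grasp_force: 0.0
t 15.4 pos [399.7  -5.6 -20. ] rv [-3.141 -0.053  0.007] F [-0.2 -0.5  0.1] w 59.8 g 0.0 q [-0.15 -0.22  2.35 -0.    1.01  1.39]
[446.0, -4.9, 70.9, np.float32(473.9), np.float32(-3.6), 58164] in tool [ 46.3   0.8 -20.2]
```

```bash
python3 -m creep '[{"dr":[0,0,0],"delta_pos":[14,0,0],"gripper":0.26},{"dr":[0,0,0],"delta_pos":[22,1,0],"gripper":0.26},{"dr":[0,0,0],"delta_pos":[30,1,0],"gripper":0.26},{"dr":[0,0,0],"delta_pos":[39,2,0],"gripper":0.26},{"dr":[0,0,0],"delta_pos":[48,3,0],"gripper":0.26},{"dr":[0,0,0],"delta_pos":[57,4,0],"gripper":0.26},{"dr":[0,0,0],"delta_pos":[66,5,0],"gripper":0.26},{"dr":[0,0,0],"delta_pos":[75,6,0],"gripper":0.26},{"dr":[0,0,0],"delta_pos":[84,7,0],"gripper":0.26},{"dr":[0,0,0],"delta_pos":[93,8,0],"gripper":0.26},{"dr":[0,0,0],"delta_pos":[102,9,0],"gripper":0.26},{"dr":[0,0,0],"delta_pos":[111,10,0],"gripper":0.26},{"dr":[0,0,0],"delta_pos":[120,11,0],"gripper":0.26},{"dr":[0,0,0],"delta_pos":[129,12,0],"gripper":0.26},{"dr":[0,0,0],"delta_pos":[138,13,0],"gripper":0.26},{"dr":[0,0,0],"delta_pos":[146,14,0],"gripper":0.26},{"dr":[0,0,0],"delta_pos":[154,14,0],"gripper":0.26},{"dr":[0,0,0],"delta_pos":[162,15,0],"gripper":0.26},{"dr":[0,0,0],"delta_pos":[170,15,0],"gripper":0.26}]'
python3 -m creep '[{"dr":[0,0,0],"delta_pos":[3,0,0],"gripper":0.26},{"dr":[0,0,0],"delta_pos":[6,0,0],"gripper":0.26},{"dr":[0,0,0],"delta_pos":[8,0,0],"gripper":0.26}]'
python3 -c "
from h import *
st()"
```

```text
time_s: 17.4
tool_pos: [0.5695, -0.015, -0.0191]
tcp_rot: [-3.141, -0.053, 0.012]
contact_force: [-7.8, -0.5, 6.4]
width: 0.0602
grasp_force: 4.7
time_s: 17.7
tool_pos: [0.5777, -0.0148, -0.0191]
tcp_rot: [-3.141, -0.053, 0.01]
contact_force: [-8.2, -0.7, 7.0]
width: 0.06
grasp_force: 4.7
t 17.7 pos [577.7 -14.8 -19.1] rv [-3.141 -0.053  0.01 ] F [-8.2 -0.7  7. ] w 60.0 g 4.7 q [-0.12  0.18  1.95 -0.    1.01  1.42]
```

```bash
python3 -m creep '[{"dr":[0,0,0],"delta_pos":[2,0,0],"gripper":0.26},{"dr":[0,0,0],"delta_pos":[4,0,0],"gripper":0.26},{"dr":[0,0,0],"delta_pos":[6,0,0],"gripper":0.26}]'
python3 -m creep '[{"dr":[0,0,0],"delta_pos":[2,0,0],"gripper":0.26},{"dr":[0,0,0],"delta_pos":[4,0,0],"gripper":0.26}]'
python3 - <<'E'
from h import *
st();p=shot('wrist');cv2.imwrite('pics/w9.png',p['img'])
E
```

```text
time_s: 18.0
tool_pos: [0.5835, -0.0145, -0.0191]
tcp_rot: [-3.141, -0.054, 0.011]
contact_force: [-7.5, -0.0, 6.7]
width: 0.0599
grasp_force: 4.6
time_s: 18.2
tool_pos: [0.584, -0.0146, -0.0194]
tcp_rot: [3.141, 0.054, -0.024]
contact_force: [-20.7, -0.8, 18.5]
width: 0.0596
grasp_force: 11.5
t 18.2 pos [584.  -14.6 -19.4] rv [ 3.141  0.054 -0.024] F [-20.7  -0.8  18.5] w 59.6 g 11.5 q [-0.12  0.2   1.93 -0.    1.02  1.42]
```

View pics/w9.png

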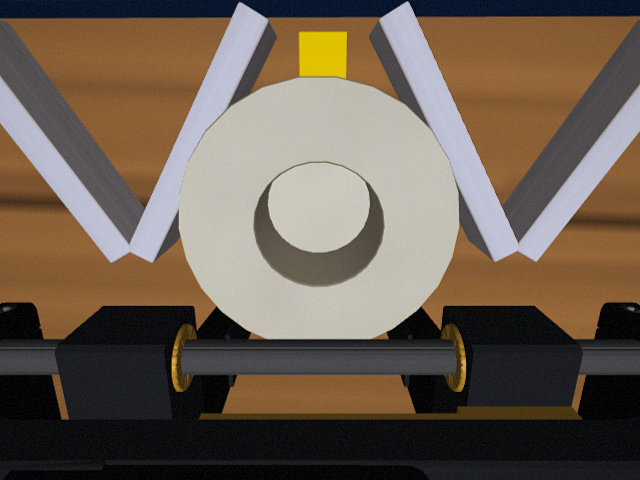

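The mould is home: it touches both guides and the force jumped to 20 N. I back off and move behind the second mould.

```bash
python3 -m creep '[{"dr":[0,0.011,0],"delta_pos":[-6,0,0],"gripper":0.26},{"dr":[0,0.011,0],"delta_pos":[-20,0,0],"gripper":0.26},{"dr":[0,0.011,0],"delta_pos":[-50,0,-20],"gripper":0.26},{"dr":[0,0.011,0],"delta_pos":[-100,10,-60],"gripper":0.26},{"dr":[0,0.011,0],"delta_pos":[-150,40,-80],"gripper":0.26},{"dr":[0,0.011,0],"delta_pos":[-210,80,-80],"gripper":0.26},{"dr":[0,0.011,0],"delta_pos":[-210,120,-80],"gripper":0.26},{"dr":[0,0.011,0],"delta_pos":[-210,144,-80],"gripper":0.26},{"dr":[0,0.011,0],"delta_pos":[-210,144,-80],"gripper":0.26},{"dr":[0,0.011,0],"delta_pos":[-210,144,-80],"gripper":0.26}]'
python3 - <<'E'
from h import *
st();s=status.observe();p=shot('wrist');w=cloud(p);Z=w[...,2];A=R.from_rotvec(s['tcp_rot']).as_matrix()
t=(w-s['tool_pos'])@A
m=(Z>.05)&(Z<.075)&(t[...,2]>-.02);c=blob(p,w,m,(.4545,-.165),.085,.06);print(c,'in tool',np.round((np.array([c[0],c[1],0])-1e3*s['tool_pos'])@A,1))
go(380,-166,-19,-88)
E
```

```text
time_s: 19.25
tool_pos: [0.3845, -0.1663, 0.0616]
tcp_rot: [3.141, 0.048, 0.016]
contact_force: [0.4, 0.2, -0.6]
width: 0.0599
grasp_force: 0.0
t 19.2 pos [ 384.5 -166.3   61.6] rv [3.141 0.048 0.016] F [ 0.4  0.2 -0.6] w 59.9 g 0.0 q [-0.54 -0.31  2.27  0.01  1.18  1.  ]
[453.8, -165.5, 45.5, np.float32(456.1), np.float32(-165.5), 20498] in tool [68.7  1.3 62.3]
go (380, -166, -19, -88) dr [-0.0, -0.01, -0.002] dp [-5.4, 0.6, 80.2] rows 1.6
```

```bash
python3 -m creep '[{"dr":[0,-0.008,0],"delta_pos":[-5,1,30],"gripper":0.26},{"dr":[0,-0.008,0],"delta_pos":[-5,1,55],"gripper":0.26},{"dr":[0,-0.008,0],"delta_pos":[-5,1,72],"gripper":0.26},{"dr":[0,-0.008,0],"delta_pos":[-5,1,80],"gripper":0.26},{"dr":[0,-0.008,0],"delta_pos":[-5,1,80],"gripper":0.26},{"dr":[0,-0.008,0],"delta_pos":[-5,1,80],"gripper":0.26}]'
python3 -m creep '[{"dr":[0,0,0],"delta_pos":[12,0,0],"gripper":0.26},{"dr":[0,0,0],"delta_pos":[22,1,0],"gripper":0.26},{"dr":[0,0,0],"delta_pos":[31,2,0],"gripper":0.26},{"dr":[0,0,0],"delta_pos":[40,3,0],"gripper":0.26},{"dr":[0,0,0],"delta_pos":[49,4,0],"gripper":0.26},{"dr":[0,0,0],"delta_pos":[58,5,0],"gripper":0.26},{"dr":[0,0,0],"delta_pos":[67,6,0],"gripper":0.26},{"dr":[0,0,0],"delta_pos":[76,7,0],"gripper":0.26},{"dr":[0,0,0],"delta_pos":[85,7,0],"gripper":0.26},{"dr":[0,0,0],"delta_pos":[94,8,0],"gripper":0.26},{"dr":[0,0,0],"delta_pos":[103,9,0],"gripper":0.26},{"dr":[0,0,0],"delta_pos":[112,10,0],"gripper":0.26},{"dr":[0,0,0],"delta_pos":[121,11,0],"gripper":0.26},{"dr":[0,0,0],"delta_pos":[130,11,0],"gripper":0.26},{"dr":[0,0,0],"delta_pos":[139,12,0],"gripper":0.26},{"dr":[0,0,0],"delta_pos":[148,13,0],"gripper":0.26},{"dr":[0,0,0],"delta_pos":[157,13,0],"gripper":0.26},{"dr":[0,0,0],"delta_pos":[166,14,0],"gripper":0.26},{"dr":[0,0,0],"delta_pos":[175,15,0],"gripper":0.26},{"dr":[0,0,0],"delta_pos":[184,15,0],"gripper":0.26}]'
python3 -c "
from h import *
st()"
```

```text
time_s: 19.9
tool_pos: [0.3809, -0.1662, -0.0182]
tcp_rot: [3.141, 0.056, 0.003]
contact_force: [0.5, -0.4, 0.8]
width: 0.0597
grasp_force: 0.0
time_s: 21.9
tool_pos: [0.5641, -0.1755, -0.0181]
tcp_rot: [-3.141, -0.054, 0.005]
contact_force: [-7.4, 0.3, 7.1]
width: 0.0597
grasp_force: 4.7
t 21.9 pos [ 564.1 -175.5  -18.1] rv [-3.141 -0.054  0.005] F [-7.4  0.3  7.1] w 59.7 g 4.7 q [-0.39  0.21  1.93 -0.    1.01  1.15]
```

```bash
python3 -m creep '[{"dr":[0,0,0],"delta_pos":[5,0,0],"gripper":0.26},{"dr":[0,0,0],"delta_pos":[10,0,0],"gripper":0.26},{"dr":[0,0,0],"delta_pos":[15,0,0],"gripper":0.26},{"dr":[0,0,0],"delta_pos":[19,0,0],"gripper":0.26}]'
python3 -m creep '[{"dr":[0,0,0],"delta_pos":[2,0,0],"gripper":0.26},{"dr":[0,0,0],"delta_pos":[4,0,0],"gripper":0.26},{"dr":[0,0,0],"delta_pos":[6,0,0],"gripper":0.26},{"dr":[0,0,0],"delta_pos":[8,0,0],"gripper":0.26}]'
```

```text
time_s: 22.3
tool_pos: [0.5831, -0.1749, -0.0181]
tcp_rot: [-3.141, -0.054, 0.004]
contact_force: [-7.7, -0.2, 6.3]
width: 0.0603
grasp_force: 4.7
time_s: 22.7
tool_pos: [0.5907, -0.1746, -0.0181]
tcp_rot: [-3.141, -0.054, 0.005]
contact_force: [-11.1, -0.5, 7.5]
width: 0.0601
grasp_force: 6.5
```

Seating is just starting, so I press 2 mm more, then back off and look over everything.

```bash
python3 -m creep '[{"dr":[0,0,0],"delta_pos":[1,0,0],"gripper":0.26},{"dr":[0,0,0],"delta_pos":[2.5,0,0],"gripper":0.26}]'
python3 -m creep '[{"dr":[0,0,0],"delta_pos":[-10,0,0],"gripper":0.26},{"dr":[0,0,0],"delta_pos":[-40,0,-20],"gripper":0.26},{"dr":[0,0,0],"delta_pos":[-60,-20,-70],"gripper":0.6},{"dr":[0,0,0],"delta_pos":[-60,-50,-120],"gripper":0.6},{"dr":[0,0,0],"delta_pos":[-60,-80,-170],"gripper":0.6},{"dr":[0,0,0],"delta_pos":[-60,-90,-220],"gripper":0.6},{"dr":[0,0,0],"delta_pos":[-60,-90,-270],"gripper":0.6},{"dr":[0,0,0],"delta_pos":[-60,-90,-320],"gripper":0.6},{"dr":[0,0,0],"delta_pos":[-60,-90,-350],"gripper":0.6},{"dr":[0,0,0],"delta_pos":[-60,-90,-350],"gripper":0.6},{"dr":[0,0,0],"delta_pos":[-60,-90,-350],"gripper":0.6}]'
python3 - <<'E'
from h import *
st();p=shot('wrist');cv2.imwrite('pics/w10.png',p['img']);w=cloud(p);Z=w[...,2]
for c in((.633,-.014),(.638,-.174)):print('mould',blob(p,w,(Z>.05)&(Z<.075),c,.07,.06),'hole',blob(p,w,(Z>.015)&(Z<.034),c,.02,.024))
p=shot('top');w=cloud(p);Z=w[...,2]
for c in((.633,-.01),(.638,-.17)):print('top mould',blob(p,w,(Z>.05)&(Z<.075),c,.07,.06))
go(505,360,300,-88)
E
```

```text
time_s: 22.9
tool_pos: [0.5907, -0.1746, -0.0182]
tcp_rot: [-3.141, -0.055, 0.014]
contact_force: [-17.8, -1.4, 14.8]
width: 0.0597
grasp_force: 9.4
time_s: 24.0
tool_pos: [0.5321, -0.0865, 0.3341]
tcp_rot: [3.14, 0.054, 0.01]
contact_force: [0.1, -0.1, -0.0]
width: 0.0763
grasp_force: 0.0
t 24.0 pos [532.1 -86.5 334.1] rv [3.14  0.054 0.01 ] F [ 0.1 -0.1 -0. ] w 76.3 g 0.0 q [-0.26 -0.18  1.7   0.    1.61  1.28]
mould [631.9, -13.6, 45.9, np.float32(633.2), np.float32(-13.4), 4083] hole [633.3, -12.5, 20.4, np.float32(633.5), np.float32(-12.3), 747]
mould [638.1, -172.4, 46.1, np.float32(639.5), np.float32(-172.5), 4096] hole [638.5, -175.4, 20.5, np.float32(638.7), np.float32(-175.9), 763]
top mould [633.8, -5.9, 44.8, np.float32(647.5), np.float32(5.9), 293]
top mould [677.6, -179.9, 16.5, np.float32(679.1), np.float32(-179.4), 14]
go (505, 360, 300, -88) dr [-0.001, 0.001, -0.001] dp [-10.3, -446.8, 30.1] rows 9.0
```

View pics/w10.png

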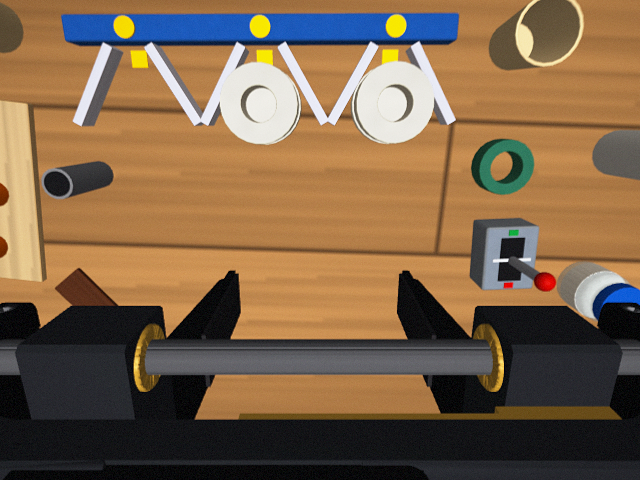

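Both moulds are home in the middle and right nests (hole centres at pixels (261,103) and (392,103)), and the toggle is still upright. Now the tubes.

```bash
python3 -m creep '[{"dr":[0,0,0],"delta_pos":[0,-40,0],"gripper":0.6},{"dr":[0,0,0],"delta_pos":[-45,-445,0],"gripper":0.6},{"dr":[0,0,0],"delta_pos":[-45,-445,0],"gripper":0.6},{"dr":[0,0,0],"delta_pos":[-45,-445,0],"gripper":0.6},{"dr":[0,0,0],"delta_pos":[-45,-445,0],"gripper":0.6},{"dr":[0,0,0],"delta_pos":[-45,-445,0],"gripper":0.6},{"dr":[0,0,0],"delta_pos":[-45,-445,0],"gripper":0.6},{"dr":[0,0,0],"delta_pos":[-45,-445,0],"gripper":0.6},{"dr":[0,0,0],"delta_pos":[-45,-445,0],"gripper":0.6},{"dr":[0,0,0],"delta_pos":[-45,-445,0],"gripper":0.6},{"dr":[0,0,0],"delta_pos":[-45,-445,0],"gripper":0.6},{"dr":[0,0,0],"delta_pos":[-45,-445,0],"gripper":0.6}]'
python3 - <<'E'
from h import *
st();p=shot('wrist');cv2.imwrite('pics/w11.png',p['img']);w=cloud(p);Z=w[...,2]
for c in((.431,.366),(.507,.350),(.579,.3615)):
    print('tube',blob(p,w,(Z>.1)&(Z<.12),c,.03,.107))
E
```

```text
time_s: 25.3
tool_pos: [0.4705, 0.3557, 0.3297]
tcp_rot: [3.139, 0.052, -0.002]
contact_force: [-0.4, -0.7, 0.5]
width: 0.076
grasp_force: 0.0
t 25.3 pos [470.5 355.7 329.7] rv [ 3.139e+00  5.200e-02 -2.000e-03] F [-0.4 -0.7  0.5] w 76.0 g 0.0 q [ 0.56 -0.06  1.6  -0.    1.6   2.09]
tube [432.5, 367.3, 18.7, np.float32(432.3), np.float32(367.1), 767]
tube [506.8, 351.7, 17.9, np.float32(506.9), np.float32(351.9), 847]
tube [577.9, 363.3, 18.0, np.float32(578.0), np.float32(363.4), 980]
```

View pics/w11.png

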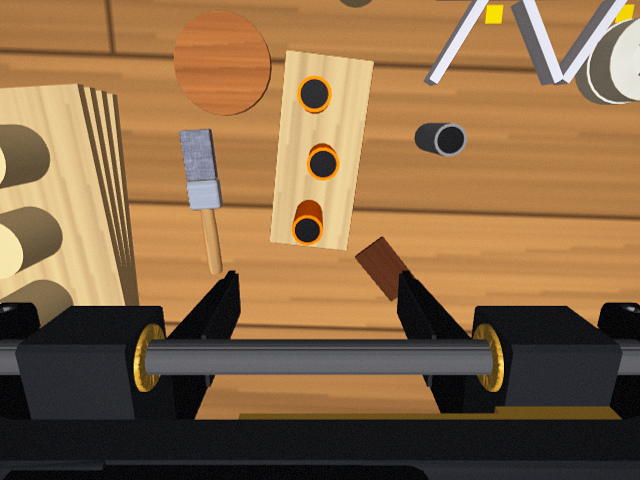

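Three orange tubes are visible at (314,94), (322,163) and (307,229), with radii of about 18 mm as given; the grey one at (441,139) is the look-alike and stays. I take the far tube at (314,94) first.

```bash
python3 -c "
from h import *
go(578,363.3,200,-88);go(578,363.3,32,-88)"
```

```text
go (578, 363.3, 200, -88) dr [0.001, 0.0, -0.003] dp [107.4, -4.6, 130.3] rows 3.4
go (578, 363.3, 32, -88) dr [0.001, 0.0, -0.003] dp [107.4, -4.8, 298.3] rows 6.3
```

```bash
python3 -m creep '[{"dr":[0,0,0],"delta_pos":[40,-3,20],"gripper":0.6},{"dr":[0,0,0],"delta_pos":[80,-5,50],"gripper":0.6},{"dr":[0,0,0],"delta_pos":[107,-5,90],"gripper":0.6},{"dr":[0,0,0],"delta_pos":[107,-5,130],"gripper":0.6},{"dr":[0,0,0],"delta_pos":[107,-5,160],"gripper":0.6},{"dr":[0,0,0],"delta_pos":[107,-5,160],"gripper":0.6}]'
python3 -c "
from h import *
st();go(578,363.3,32,-88)"
```

```text
time_s: 25.95
tool_pos: [0.5751, 0.3615, 0.1646]
tcp_rot: [3.136, 0.048, -0.014]
contact_force: [0.4, -0.9, -0.7]
width: 0.0766
grasp_force: 0.0
t 25.9 pos [575.1 361.5 164.6] rv [ 3.136  0.048 -0.014] F [ 0.4 -0.9 -0.7] w 76.6 g 0.0 q [ 0.48  0.21  1.59 -0.    1.35  2.02]
go (578, 363.3, 32, -88) dr [0.005, 0.009, -0.004] dp [4.2, -2.4, 132.6] rows 2.7
```

```bash
python3 -m creep '[{"dr":[0,0,0],"delta_pos":[0,0,40],"gripper":0.6},{"dr":[0,0,0],"delta_pos":[0,0,80],"gripper":0.6},{"dr":[0,0,0],"delta_pos":[0,0,110],"gripper":0.6},{"dr":[0,0,0],"delta_pos":[0,0,128],"gripper":0.6},{"dr":[0,0,0],"delta_pos":[0,0,136],"gripper":0.6},{"dr":[0,0,0],"delta_pos":[0,0,136],"gripper":0.6},{"dr":[0,0,0],"delta_pos":[0,0,136],"gripper":0.6}]'
python3 - <<'E'
from h import *
st();go(578,363.3,32,-88)
s=status.observe();p=shot('wrist');cv2.imwrite('pics/w12.png',p['img'][150:400,150:490]);w=cloud(p);Z=w[...,2]
print('tube',blob(p,w,(Z>.1)&(Z<.113),(.578,.363),.025,.107))
E
```

```text
time_s: 26.65
tool_pos: [0.5793, 0.366, 0.038]
tcp_rot: [-3.14, -0.053, -0.007]
contact_force: [0.2, 1.0, 0.2]
width: 0.0765
grasp_force: 0.0
t 26.6 pos [579.3 366.   38. ] rv [-3.14  -0.053 -0.007] F [0.2 1.  0.2] w 76.5 g 0.0 q [ 0.49  0.32  1.68 -0.    1.14  2.02]
go (578, 363.3, 32, -88) dr [-0.002, -0.004, -0.001] dp [-1.4, 2.7, 6.0] rows 0.1
tube [579.9, 363.6, 19.5, np.float32(586.4), np.float32(363.8), 3715]
```

View pics/w12.png

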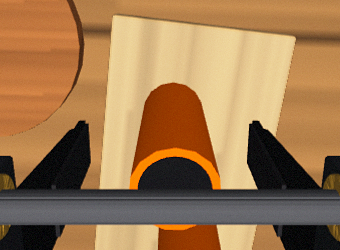

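The tube is between the fingers, about 2.5 mm off centre. I correct, close and lift.

```bash
python3 -m creep '[{"dr":[0,0,0],"delta_pos":[-1,2.7,6],"gripper":0.6},{"dr":[0,0,0],"delta_pos":[-1,2.7,6],"gripper":0.2},{"dr":[0,0,0],"delta_pos":[-1,2.7,6],"gripper":-0.1},{"dr":[0,0,0],"delta_pos":[-1,2.7,6],"gripper":-0.5},{"dr":[0,0,0],"delta_pos":[-1,2.7,6],"gripper":-0.5},{"dr":[0,0,0],"delta_pos":[-1,2.7,6],"gripper":-0.5},{"dr":[0,0,0],"delta_pos":[-1,2.7,6],"gripper":-0.5},{"dr":[0,0,0],"delta_pos":[-1,2.7,6],"gripper":-0.5}]' 15
python3 -c "
from h import *
st()"
```

```text
time_s: 27.5
tool_pos: [0.5768, 0.3627, 0.0295]
tcp_rot: [-3.141, -0.053, -0.002]
contact_force: [-0.4, 0.4, 0.5]
width: 0.0361
grasp_force: 15.0
t 27.5 pos [576.8 362.7  29.5] rv [-3.141e+00 -5.300e-02 -2.000e-03] F [-0.4  0.4  0.5] w 36.1 g 15.0 q [ 0.48  0.32  1.69 -0.    1.13  2.02]
```

```bash
python3 -m creep '[{"dr":[0,0,0],"delta_pos":[0,0,-30],"gripper":-0.5},{"dr":[0,0,0],"delta_pos":[0,0,-75],"gripper":-0.5},{"dr":[0,0,0],"delta_pos":[0,0,-120],"gripper":-0.5},{"dr":[0,0,0],"delta_pos":[4,30,-140],"gripper":-0.5},{"dr":[0,0,0],"delta_pos":[8,70,-140],"gripper":-0.5},{"dr":[0,0,0],"delta_pos":[12,115,-140],"gripper":-0.5},{"dr":[0,0,0],"delta_pos":[17,160,-140],"gripper":-0.5},{"dr":[0,0,0],"delta_pos":[22,205,-140],"gripper":-0.5},{"dr":[0,0,0],"delta_pos":[27,250,-140],"gripper":-0.5},{"dr":[0,0,0],"delta_pos":[32,295,-140],"gripper":-0.5},{"dr":[0,0,0],"delta_pos":[37,335,-140],"gripper":-0.5},{"dr":[0,0,0],"delta_pos":[40,365,-140],"gripper":-0.5},{"dr":[0,0,0],"delta_pos":[41,377,-140],"gripper":-0.5},{"dr":[0,0,0],"delta_pos":[41,377,-140],"gripper":-0.5},{"dr":[0,0,0],"delta_pos":[41,377,-140],"gripper":-0.5},{"dr":[0,0,0],"delta_pos":[41,377,-140],"gripper":-0.5}]'
python3 - <<'E'
from h import *
st();p=shot('wrist');cv2.imwrite('pics/w13.png',p['img'])
w=cloud(p);Z=w[...,2]
print('mould R',blob(p,w,(Z>.05)&(Z<.07),(.638,-.173),.06,.06))
go(631.5,-13.3,110,-88)
E
```

```text
time_s: 29.1
tool_pos: [0.6302, -0.0112, 0.1694]
tcp_rot: [-3.141, -0.056, -0.001]
contact_force: [0.6, -1.0, -1.1]
width: 0.0357
grasp_force: 15.0
t 29.1 pos [630.2 -11.2 169.4] rv [-3.141e+00 -5.600e-02 -1.000e-03] F [ 0.6 -1.  -1.1] w 35.7 g 15.0 q [-0.1   0.09  1.71  0.    1.34  1.43]
mould R [639.5, -170.5, 47.7, np.float32(641.1), np.float32(-170.9), 8051]
go (631.5, -13.3, 110, -88) dr [-0.0, -0.001, 0.001] dp [1.2, 2.2, 59.5] rows 1.2
```

View pics/w13.png

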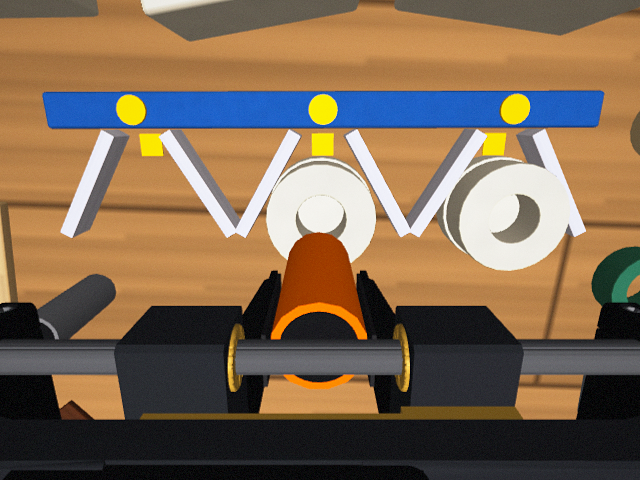

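The tube is held upright above the middle mould (hole at (321,215)); the correction is 2 mm. I've used up my picture allowance (15 viewed, one over the limit of 14), so from here I go on numbers and forces only.

```bash
python3 -m creep '[{"dr":[0,0,0],"delta_pos":[1,2.2,20],"gripper":-0.5},{"dr":[0,0,0],"delta_pos":[1,2.2,50],"gripper":-0.5},{"dr":[0,0,0],"delta_pos":[1,2.2,75],"gripper":-0.5},{"dr":[0,0,0],"delta_pos":[1,2.2,86],"gripper":-0.5},{"dr":[0,0,0],"delta_pos":[1,2.2,86],"gripper":-0.5},{"dr":[0,0,0],"delta_pos":[1,2.2,86],"gripper":-0.5}]'
python3 - <<'E'
from h import *
st();p=shot('wrist');w=cloud(p);Z=w[...,2];v,u=np.nonzero((Z>.05)&(Z<.068)&(np.hypot(w[...,0]-.632,w[...,1]+.0133)<.06));q=1e3*plane(p,np.c_[u,v],.06)[:,:2]
print(len(u),q.min(0),q.max(0))
go(631.5,-13.3,60,-88)
E
```

```text
time_s: 29.75
tool_pos: [0.6322, -0.0145, 0.0846]
tcp_rot: [3.141, 0.054, 0.004]
contact_force: [0.5, -0.2, 0.2]
width: 0.0359
grasp_force: 15.0
t 29.8 pos [632.2 -14.5  84.6] rv [3.141 0.054 0.004] F [ 0.5 -0.2  0.2] w 35.9 g 15.0 q [-0.11  0.16  1.78  0.    1.2   1.43]
8883 [607.36175727 -58.51030694] [679.31382945  32.14502093]
go (631.5, -13.3, 60, -88) dr [0.0, -0.004, -0.001] dp [-1.3, -1.4, 25.4] rows 0.5
```

```bash
python3 -m creep '[{"dr":[0,0,0],"delta_pos":[-0.3,-1,8],"gripper":-0.5},{"dr":[0,0,0],"delta_pos":[-0.3,-1,14],"gripper":-0.5},{"dr":[0,0,0],"delta_pos":[-0.3,-1,20],"gripper":-0.5},{"dr":[0,0,0],"delta_pos":[-0.3,-1,20],"gripper":-0.5}]'
python3 -m creep '[{"dr":[0,0,0],"delta_pos":[0,0,6],"gripper":-0.5},{"dr":[0,0,0],"delta_pos":[0,0,12],"gripper":-0.5},{"dr":[0,0,0],"delta_pos":[0,0,18],"gripper":-0.5},{"dr":[0,0,0],"delta_pos":[0,0,18],"gripper":-0.5}]'
```

```text
time_s: 30.2
tool_pos: [0.6302, -0.0138, 0.0621]
tcp_rot: [-3.141, -0.053, 0.002]
contact_force: [-0.1, -0.1, -0.8]
width: 0.0357
grasp_force: 15.0
time_s: 30.6
tool_pos: [0.6302, -0.0138, 0.044]
tcp_rot: [-3.141, -0.053, 0.002]
contact_force: [-0.5, -0.4, -1.0]
width: 0.0358
grasp_force: 15.0
```

```bash
python3 -m creep '[{"dr":[0,0,0],"delta_pos":[0,0,2],"gripper":-0.5},{"dr":[0,0,0],"delta_pos":[0,0,2],"gripper":-0.5},{"dr":[0,0,0],"delta_pos":[0,0,2],"gripper":0.2},{"dr":[0,0,0],"delta_pos":[0,0,2],"gripper":0.5},{"dr":[0,0,0],"delta_pos":[0,0,2],"gripper":0.6},{"dr":[0,0,0],"delta_pos":[0,0,2],"gripper":0.6},{"dr":[0,0,0],"delta_pos":[0,0,-30],"gripper":0.6},{"dr":[0,0,0],"delta_pos":[0,0,-80],"gripper":0.6},{"dr":[0,0,0],"delta_pos":[-40,0,-130],"gripper":0.6},{"dr":[0,0,0],"delta_pos":[-80,0,-180],"gripper":0.6},{"dr":[0,0,0],"delta_pos":[-100,0,-230],"gripper":0.6},{"dr":[0,0,0],"delta_pos":[-100,0,-230],"gripper":0.6},{"dr":[0,0,0],"delta_pos":[-100,0,-230],"gripper":0.6}]'
python3 - <<'E'
from h import *
st();p=shot('wrist');w=cloud(p);Z=w[...,2]
print('tube top',blob(p,w,(Z>.105)&(Z<.135),(.632,-.0135),.035,.119), np.nanmedian(Z[(Z>.09)&(np.hypot(w[...,0]-.632,w[...,1]+.0135)<.012)]))
for c in((.633,-.0135),(.638,-.1735)):
    v,u=np.nonzero((Z>.05)&(Z<.068)&(np.hypot(w[...,0]-c[0],w[...,1]-c[1])<.06));q=1e3*plane(p,np.c_[u,v],.06)[:,:2];print('mould',len(u),q.min(0),q.max(0))
go(507,351.7,180,-88)
E
```

```text
time_s: 31.9
tool_pos: [0.5324, -0.0176, 0.2823]
tcp_rot: [3.139, 0.053, 0.019]
contact_force: [1.1, 0.3, 0.3]
width: 0.0762
grasp_force: 0.0
t 31.9 pos [532.4 -17.6 282.3] rv [3.139 0.053 0.019] F [1.1 0.3 0.3] w 76.2 g 0.0 q [-0.13 -0.19  1.79  0.    1.53  1.4 ]
tube top [632.4, -14.2, 17.9, np.float32(632.6), np.float32(-14.2), 1294] 0.119273164701237
mould 4841 [587.04007257 -58.31988898] [677.43148383  31.65954421]
mould 5302 [ 593.26379115 -217.99270452] [ 683.65575049 -124.665001  ]
go (507, 351.7, 180, -88) dr [0.001, -0.008, -0.001] dp [-13.3, -369.9, 98.5] rows 7.7
```

Tube 1 stands in the middle mould (top at 119 mm as expected, 1 mm off axis). Next, the tube at (507, 352).

```bash
python3 -m creep '[{"dr":[0,-0.008,0],"delta_pos":[-2,-30,20],"gripper":0.6},{"dr":[0,-0.008,0],"delta_pos":[-4,-75,50],"gripper":0.6},{"dr":[0,-0.008,0],"delta_pos":[-6,-125,80],"gripper":0.6},{"dr":[0,-0.008,0],"delta_pos":[-8,-175,98],"gripper":0.6},{"dr":[0,-0.008,0],"delta_pos":[-10,-225,98],"gripper":0.6},{"dr":[0,-0.008,0],"delta_pos":[-12,-270,98],"gripper":0.6},{"dr":[0,-0.008,0],"delta_pos":[-13,-310,98],"gripper":0.6},{"dr":[0,-0.008,0],"delta_pos":[-13,-345,98],"gripper":0.6},{"dr":[0,-0.008,0],"delta_pos":[-13,-370,98],"gripper":0.6},{"dr":[0,-0.008,0],"delta_pos":[-13,-370,98],"gripper":0.6},{"dr":[0,-0.008,0],"delta_pos":[-13,-370,98],"gripper":0.6},{"dr":[0,-0.008,0],"delta_pos":[-13,-370,98],"gripper":0.6}]'
python3 -c "
from h import *
st();go(506.5,351.7,30,-88)"
```

```text
time_s: 33.15
tool_pos: [0.5054, 0.3509, 0.1761]
tcp_rot: [3.14, 0.052, -0.014]
contact_force: [-0.3, 0.2, 0.4]
width: 0.0755
grasp_force: 0.0
t 33.1 pos [505.4 350.9 176.1] rv [ 3.14   0.052 -0.014] F [-0.3  0.2  0.4] w 75.5 g 0.0 q [0.52 0.06 1.73 0.   1.36 2.06]
go (506.5, 351.7, 30, -88) dr [0.001, 0.009, -0.002] dp [2.4, -0.9, 146.1] rows 2.9
```

```bash
python3 -m creep '[{"dr":[0,0.007,0],"delta_pos":[1,-1,40],"gripper":0.6},{"dr":[0,0.007,0],"delta_pos":[1,-1,80],"gripper":0.6},{"dr":[0,0.007,0],"delta_pos":[1,-1,115],"gripper":0.6},{"dr":[0,0.007,0],"delta_pos":[1,-1,136],"gripper":0.6},{"dr":[0,0.007,0],"delta_pos":[1,-1,145],"gripper":0.6},{"dr":[0,0.007,0],"delta_pos":[1,-1,145],"gripper":0.6},{"dr":[0,0.007,0],"delta_pos":[1,-1,145],"gripper":0.6}]'
python3 -c "
from h import *
st();go(506.5,351.7,30,-88)"
```

```text
time_s: 33.85
tool_pos: [0.5068, 0.3531, 0.0339]
tcp_rot: [-3.14, -0.052, -0.003]
contact_force: [0.2, 0.4, 0.4]
width: 0.0761
grasp_force: 0.0
t 33.9 pos [506.8 353.1  33.9] rv [-3.14e+00 -5.20e-02 -3.00e-03] F [0.2 0.4 0.4] w 76.1 g 0.0 q [ 0.52  0.19  1.84 -0.    1.11  2.06]
go (506.5, 351.7, 30, -88) dr [-0.001, -0.002, -0.002] dp [-0.3, 1.4, 3.9] rows 0.1
```

```bash
python3 -m creep '[{"dr":[0,0,0],"delta_pos":[0,1.4,4],"gripper":0.6},{"dr":[0,0,0],"delta_pos":[0,1.4,4],"gripper":0.2},{"dr":[0,0,0],"delta_pos":[0,1.4,4],"gripper":-0.1},{"dr":[0,0,0],"delta_pos":[0,1.4,4],"gripper":-0.5},{"dr":[0,0,0],"delta_pos":[0,1.4,4],"gripper":-0.5},{"dr":[0,0,0],"delta_pos":[0,1.4,4],"gripper":-0.5},{"dr":[0,0,0],"delta_pos":[0,1.4,4],"gripper":-0.5},{"dr":[0,0,0],"delta_pos":[0,1.4,4],"gripper":-0.5}]' 15
python3 -c "
from h import *
st();go(638,-172.7,170,-88)"
```

```text
time_s: 34.65
tool_pos: [0.5057, 0.3517, 0.0284]
tcp_rot: [-3.141, -0.053, 0.0]
contact_force: [-0.3, -0.2, 0.6]
width: 0.0356
grasp_force: 15.0
t 34.6 pos [505.7 351.7  28.4] rv [-3.141 -0.053  0.   ] F [-0.3 -0.2  0.6] w 35.6 g 15.0 q [0.52 0.19 1.85 0.   1.1  2.06]
go (638, -172.7, 170, -88) dr [-0.0, 0.0, -0.001] dp [114.6, 528.6, -141.6] rows 11.2
```

```bash
python3 -m creep '[{"dr":[0,0,0],"delta_pos":[0,0,-40],"gripper":-0.5},{"dr":[0,0,0],"delta_pos":[0,0,-85],"gripper":-0.5},{"dr":[0,0,0],"delta_pos":[2,15,-130],"gripper":-0.5},{"dr":[0,0,0],"delta_pos":[8,45,-160],"gripper":-0.5},{"dr":[0,0,0],"delta_pos":[17,85,-160],"gripper":-0.5},{"dr":[0,0,0],"delta_pos":[27,130,-160],"gripper":-0.5},{"dr":[0,0,0],"delta_pos":[37,175,-160],"gripper":-0.5},{"dr":[0,0,0],"delta_pos":[47,220,-160],"gripper":-0.5},{"dr":[0,0,0],"delta_pos":[57,265,-160],"gripper":-0.5},{"dr":[0,0,0],"delta_pos":[67,310,-160],"gripper":-0.5},{"dr":[0,0,0],"delta_pos":[77,355,-160],"gripper":-0.5},{"dr":[0,0,0],"delta_pos":[87,400,-160],"gripper":-0.5},{"dr":[0,0,0],"delta_pos":[97,445,-160],"gripper":-0.5},{"dr":[0,0,0],"delta_pos":[106,485,-160],"gripper":-0.5},{"dr":[0,0,0],"delta_pos":[113,515,-160],"gripper":-0.5},{"dr":[0,0,0],"delta_pos":[114.5,528,-150],"gripper":-0.5},{"dr":[0,0,0],"delta_pos":[114.5,528,-120],"gripper":-0.5},{"dr":[0,0,0],"delta_pos":[114.5,528,-80],"gripper":-0.5},{"dr":[0,0,0],"delta_pos":[114.5,528,-60],"gripper":-0.5},{"dr":[0,0,0],"delta_pos":[114.5,528,-60],"gripper":-0.5}]'
python3 - <<'E'
from h import *
st();p=shot('wrist');w=cloud(p);Z=w[...,2];v,u=np.nonzero((Z>.05)&(Z<.068)&(np.hypot(w[...,0]-.6385,w[...,1]+.1727)<.06));q=1e3*plane(p,np.c_[u,v],.06)[:,:2]
print(len(u),q.min(0),q.max(0))
go(638,-172.7,60,-88)
E
```

```text
time_s: 36.65
tool_pos: [0.634, -0.1699, 0.0824]
tcp_rot: [-3.137, -0.054, 0.015]
contact_force: [0.7, -0.6, -0.9]
width: 0.0354
grasp_force: 15.0
t 36.6 pos [ 634.  -169.9   82.4] rv [-3.137 -0.054  0.015] F [ 0.7 -0.6 -0.9] w 35.4 g 15.0 q [-0.34  0.22  1.71  0.    1.21  1.19]
9569 [ 613.13120996 -218.26803688] [ 685.85000213 -127.96623866]
go (638, -172.7, 60, -88) dr [-0.002, 0.005, -0.0] dp [2.1, 2.2, 25.5] rows 0.5
```

```bash
python3 -m creep '[{"dr":[0,0,0],"delta_pos":[0,0,0],"gripper":-0.5},{"dr":[0,0,0],"delta_pos":[0,0,0],"gripper":-0.5}]'
python3 - <<'E'
from h import *
st();p=shot('wrist');w=cloud(p);Z=w[...,2];v,u=np.nonzero((Z>.05)&(Z<.068)&(np.hypot(w[...,0]-.6385,w[...,1]+.1727)<.06));q=1e3*plane(p,np.c_[u,v],.06)[:,:2]
print(len(u),q.min(0),q.max(0))
go(638,-173,60,-88)
E
```

```text
time_s: 36.9
tool_pos: [0.6394, -0.1723, 0.0909]
tcp_rot: [3.14, 0.054, 0.006]
contact_force: [-0.1, -0.8, -0.2]
width: 0.0357
grasp_force: 15.0
t 36.9 pos [ 639.4 -172.3   90.9] rv [3.14  0.054 0.006] F [-0.1 -0.8 -0.2] w 35.7 g 15.0 q [-0.34  0.22  1.7   0.    1.21  1.19]
8524 [ 615.99628163 -218.48475092] [ 686.03737925 -127.75157139]
go (638, -173, 60, -88) dr [0.001, -0.004, -0.001] dp [-1.5, 0.6, 30.9] rows 0.6
```

```bash
python3 -m creep '[{"dr":[0,-0.004,0],"delta_pos":[-1.3,0.6,10],"gripper":-0.5},{"dr":[0,-0.004,0],"delta_pos":[-1.3,0.6,18],"gripper":-0.5},{"dr":[0,-0.004,0],"delta_pos":[-1.3,0.6,25],"gripper":-0.5},{"dr":[0,-0.004,0],"delta_pos":[-1.3,0.6,30],"gripper":-0.5}]'
python3 -m creep '[{"dr":[0,0,0],"delta_pos":[0,0,6],"gripper":-0.5},{"dr":[0,0,0],"delta_pos":[0,0,12],"gripper":-0.5},{"dr":[0,0,0],"delta_pos":[0,0,17],"gripper":-0.5},{"dr":[0,0,0],"delta_pos":[0,0,17],"gripper":-0.5}]'
```

```text
time_s: 37.35
tool_pos: [0.6359, -0.1726, 0.0569]
tcp_rot: [-3.141, -0.053, 0.009]
contact_force: [0.7, 0.5, -1.0]
width: 0.0352
grasp_force: 15.0
time_s: 37.75
tool_pos: [0.6365, -0.1727, 0.0409]
tcp_rot: [-3.141, -0.053, 0.007]
contact_force: [-1.3, -0.6, 0.8]
width: 0.0352
grasp_force: 15.0
```

```bash
python3 -m creep '[{"dr":[0,0,0],"delta_pos":[0,0,0],"gripper":0.2},{"dr":[0,0,0],"delta_pos":[0,0,0],"gripper":0.5},{"dr":[0,0,0],"delta_pos":[0,0,0],"gripper":0.6},{"dr":[0,0,0],"delta_pos":[0,0,0],"gripper":0.6},{"dr":[0,0,0],"delta_pos":[0,0,-30],"gripper":0.6},{"dr":[0,0,0],"delta_pos":[0,0,-80],"gripper":0.6},{"dr":[0,0,0],"delta_pos":[-40,-20,-130],"gripper":0.6},{"dr":[0,0,0],"delta_pos":[-80,-50,-180],"gripper":0.6},{"dr":[0,0,0],"delta_pos":[-110,-80,-230],"gripper":0.6},{"dr":[0,0,0],"delta_pos":[-110,-80,-260],"gripper":0.6},{"dr":[0,0,0],"delta_pos":[-110,-80,-260],"gripper":0.6},{"dr":[0,0,0],"delta_pos":[-110,-80,-260],"gripper":0.6},{"dr":[0,0,0],"delta_pos":[-110,-80,-260],"gripper":0.6}]'
cat >> h.py <<'E'
def check(p,w):
    Z=w[...,2]
    for c in((.6322,-.0135),(.638,-.1735)):
        v,u=np.nonzero((Z>.05)&(Z<.068)&(np.hypot(w[...,0]-c[0],w[...,1]-c[1])<.06));q=1e3*plane(p,np.c_[u,v],.06)[:,:2]
        print('mould',q.min(0).round(1),q.max(0).round(1),'tube',blob(p,w,(Z>.105)&(Z<.135),c,.035,.119),np.nanmedian(Z[(Z>.09)&(np.hypot(w[...,0]-c[0],w[...,1]-c[1])<.012)]))
E
python3 - <<'E'
from h import *
st();p=shot('wrist');w=cloud(p);check(p,w)
go(432,367.3,170,-88)
E
```

```text
time_s: 39.05
tool_pos: [0.5251, -0.0966, 0.3022]
tcp_rot: [3.141, 0.053, -0.004]
contact_force: [0.0, -0.2, -0.8]
width: 0.0759
grasp_force: 0.0
t 39.0 pos [525.1 -96.6 302.2] rv [ 3.141  0.053 -0.004] F [ 0.  -0.2 -0.8] w 75.9 g 0.0 q [-0.28 -0.18  1.75 -0.    1.57  1.26]
mould [572.6 -65.9] [656.3  25.1] tube [613.0, -19.3, 18.7, np.float32(614.0), np.float32(-18.9), 1169] 0.11910618971641274
mould [ 593.1 -218.2] [ 683.7 -126.8] tube [636.6, -171.9, 18.9, np.float32(637.3), np.float32(-171.8), 1292] 0.11932346069945093
go (432, 367.3, 170, -88) dr [-0.0, 0.006, -0.001] dp [-76.2, -466.7, 131.1] rows 9.8
```

The middle mould was knocked aside, with its tube still upright in it. I measure it again with a wider window.

Run:
```python
from h import *
st();p=shot('wrist');w=cloud(p);Z=w[...,2];c=(.610,-.02)
v,u=np.nonzero((Z>.052)&(Z<.066)&(np.hypot(w[...,0]-c[0],w[...,1]-c[1])<.065));q=1e3*plane(p,np.c_[u,v],.06)[:,:2];print(q.min(0),q.max(0),cv2.minEnclosingCircle(q.astype(np.float32)))
print('tube',blob(p,w,(Z>.105)&(Z<.135),c,.04,.119))
go(525,-20.5,100,-88);go(525,-20.5,-10,-88)
```

```text
t 39.1 pos [524.7 -96.6 300.4] rv [-3.141 -0.053  0.009] F [0.4 0.2 0. ] w 76.1 g 0.0 q [-0.28 -0.18  1.75 -0.    1.57  1.26]
[566.21420474 -65.82044955] [655.94018188  25.70321663] ((611.1239624023438, -19.987720489501953), 45.86789321899414)
tube [612.9, -19.4, 18.9, np.float32(613.3), np.float32(-19.1), 1245]
go (525, -20.5, 100, -88) dr [-0.001, 0.007, -0.001] dp [4.6, -75.8, 199.6] rows 4.3
go (525, -20.5, -10, -88) dr [-0.001, 0.007, -0.001] dp [5.4, -75.7, 309.5] rows 6.4
```

```bash
python3 -m creep '[{"dr":[0,0.1,0],"delta_pos":[3,-30,30],"gripper":0.0},{"dr":[0,0.2,0],"delta_pos":[5,-60,70],"gripper":0.0},{"dr":[0,0.2,0],"delta_pos":[5,-76,110],"gripper":0.0},{"dr":[0,0.2,0],"delta_pos":[5,-76,160],"gripper":0.0},{"dr":[0,0.2,0],"delta_pos":[5,-76,205],"gripper":0.0},{"dr":[0,0.2,0],"delta_pos":[5,-76,245],"gripper":0.0},{"dr":[0,0.2,0],"delta_pos":[5,-76,280],"gripper":0.0},{"dr":[0,0.2,0],"delta_pos":[5,-76,300],"gripper":0.0},{"dr":[0,0.2,0],"delta_pos":[5,-76,307],"gripper":0.0},{"dr":[0,0.2,0],"delta_pos":[5,-76,307],"gripper":0.0},{"dr":[0,0.2,0],"delta_pos":[5,-76,307],"gripper":0.0}]'
python3 - <<'E'
from h import *
st();s=status.observe();A=R.from_rotvec(s['tcp_rot']);print(A.as_matrix().round(2).tolist())
print('world 40 +x in tool',A.inv().apply([40,0,0]).round(1),'y -10',A.inv().apply([0,-10,0]).round(1))
E
```

```text
time_s: 40.25
tool_pos: [0.5268, -0.0207, -0.0047]
tcp_rot: [-3.123, -0.052, -0.308]
contact_force: [-0.9, 0.1, -0.0]
width: 0.0476
grasp_force: 0.0
t 40.2 pos [526.8 -20.7  -4.7] rv [-3.123 -0.052 -0.308] F [-0.9  0.1 -0. ] w 47.6 g 0.0 q [-0.16 -0.08  2.21  0.05  0.82  1.34]
[[0.98, 0.03, 0.2], [0.03, -1.0, 0.01], [0.2, 0.0, -0.98]]
world 40 +x in tool [39.2  1.3  7.8] y -10 [-0.3 10.  -0.1]
```

```bash
python3 -m creep '[{"dr":[0,0,0],"delta_pos":[12,0,2.4],"gripper":0.0},{"dr":[0,0,0],"delta_pos":[22,0,4.4],"gripper":0.0},{"dr":[0,0,0],"delta_pos":[31,0.5,6.2],"gripper":0.0},{"dr":[0,0,0],"delta_pos":[36,0.5,7.2],"gripper":0.0},{"dr":[0,0,0],"delta_pos":[40,-0.5,8],"gripper":0.0},{"dr":[0,0,0],"delta_pos":[44,-1.5,8.8],"gripper":0.0},{"dr":[0,0,0],"delta_pos":[48,-3,9.6],"gripper":0.0}]'
python3 -m creep '[{"dr":[0,0,0],"delta_pos":[2,-0.5,0.4],"gripper":0.0},{"dr":[0,0,0],"delta_pos":[4,-1,0.8],"gripper":0.0},{"dr":[0,0,0],"delta_pos":[6,-1.5,1.2],"gripper":0.0}]'
```

```text
time_s: 40.95
tool_pos: [0.574, -0.0166, -0.0053]
tcp_rot: [-3.125, -0.053, -0.302]
contact_force: [-5.8, -3.2, 6.9]
width: 0.0473
grasp_force: 4.1
time_s: 41.25
tool_pos: [0.5796, -0.0146, -0.0054]
tcp_rot: [-3.124, -0.053, -0.301]
contact_force: [-7.4, -2.8, 6.4]
width: 0.0471
grasp_force: 4.4
```

```bash
python3 -m creep '[{"dr":[0,0,0],"delta_pos":[2,-0.3,0.4],"gripper":0.0},{"dr":[0,0,0],"delta_pos":[4,-0.6,0.8],"gripper":0.0}]'
python3 -m creep '[{"dr":[0,0,0],"delta_pos":[2,0,0.4],"gripper":0.0},{"dr":[0,0,0],"delta_pos":[4,0,0.8],"gripper":0.0}]'
```

```text
time_s: 41.45
tool_pos: [0.5834, -0.0136, -0.0056]
tcp_rot: [-3.124, -0.053, -0.3]
contact_force: [-8.2, -2.3, 7.2]
width: 0.0472
grasp_force: 4.5
time_s: 41.65
tool_pos: [0.586, -0.0133, -0.006]
tcp_rot: [-3.124, -0.054, -0.294]
contact_force: [-16.7, -3.0, 14.9]
width: 0.0474
grasp_force: 9.6
```

Seated (force doubled at the expected place). I back off, return to vertical and check.

```bash
python3 -m creep '[{"dr":[0,0,0],"delta_pos":[1,0,0.2],"gripper":0.0},{"dr":[0,0,0],"delta_pos":[-10,0,-2],"gripper":0.0},{"dr":[0,0,0],"delta_pos":[-30,0,-6],"gripper":0.0},{"dr":[0,0,0],"delta_pos":[-50,0,-20],"gripper":0.0},{"dr":[0,0,0],"delta_pos":[-60,0,-60],"gripper":0.0},{"dr":[0,0,0],"delta_pos":[-60,20,-110],"gripper":0.0},{"dr":[0,-0.1,0],"delta_pos":[-60,40,-160],"gripper":0.3},{"dr":[0,-0.193,0],"delta_pos":[-60,60,-210],"gripper":0.6},{"dr":[0,-0.193,0],"delta_pos":[-30,70,-260],"gripper":0.6},{"dr":[0,-0.193,0],"delta_pos":[0,70,-300],"gripper":0.6},{"dr":[0,-0.193,0],"delta_pos":[0,70,-300],"gripper":0.6},{"dr":[0,-0.193,0],"delta_pos":[0,70,-300],"gripper":0.6},{"dr":[0,-0.193,0],"delta_pos":[0,70,-300],"gripper":0.6}]'
python3 - <<'E'
from h import *
st();p=shot('wrist');w=cloud(p);check(p,w)
go(432,367.3,170,-88)
E
```

```text
time_s: 42.95
tool_pos: [0.5326, -0.0849, 0.2878]
tcp_rot: [-3.141, -0.053, -0.003]
contact_force: [-0.2, 1.0, -0.8]
width: 0.0763
grasp_force: 0.0
t 43.0 pos [532.6 -84.9 287.8] rv [-3.141e+00 -5.300e-02 -3.000e-03] F [-0.2  1.  -0.8] w 76.3 g 0.0 q [-0.26 -0.17  1.77  0.    1.54  1.28]
mould [584.5 -57.9] [674.7  32.9] tube [631.8, -11.7, 18.8, np.float32(631.9), np.float32(-11.4), 1355] 0.11936151724360505
mould [ 593.1 -218. ] [ 683.7 -126.7] tube [637.1, -171.3, 19.2, np.float32(637.2), np.float32(-171.5), 1377] 0.1194025930225906
go (432, 367.3, 170, -88) dr [-0.001, 0.0, -0.001] dp [-84.5, -455.1, 117.1] rows 9.5
```

```bash
python3 -m creep '[{"dr":[0,0,0],"delta_pos":[0,0,0],"gripper":0.6},{"dr":[0,0,0],"delta_pos":[0,0,0],"gripper":0.6},{"dr":[0,0,0],"delta_pos":[0,0,0],"gripper":0.6}]' >/dev/null
python3 - <<'E'
from h import *
st();p=shot('wrist');w=cloud(p);check(p,w)
go(538,-14,100,-88)
E
```

```text
t 43.3 pos [532.5 -84.9 287.8] rv [-3.141e+00 -5.300e-02 -2.000e-03] F [0.3 0.8 0.5] w 76.0 g 0.0 q [-0.26 -0.17  1.77  0.    1.54  1.28]
mould [584.4 -57.9] [675.3  32.8] tube [631.7, -11.6, 18.7, np.float32(631.9), np.float32(-11.4), 1356] 0.11935493929899066
mould [ 593. -218.] [ 683.6 -126.7] tube [636.9, -171.4, 19.1, np.float32(637.2), np.float32(-171.5), 1377] 0.11930468825833268
go (538, -14, 100, -88) dr [-0.0, -0.002, -0.001] dp [7.3, -70.7, 188.3] rows 4.0
```

About 2.5 mm short of fully home, which is inside tolerance, but I'll press it once more squarely.

```bash
python3 -m creep '[{"dr":[0,0.1,0],"delta_pos":[-5,-30,20],"gripper":0.0},{"dr":[0,0.2,0],"delta_pos":[-5,-60,60],"gripper":0.0},{"dr":[0,0.2,0],"delta_pos":[0,-71.5,110],"gripper":0.0},{"dr":[0,0.2,0],"delta_pos":[0,-71.5,160],"gripper":0.0},{"dr":[0,0.2,0],"delta_pos":[0,-71.5,205],"gripper":0.0},{"dr":[0,0.2,0],"delta_pos":[0,-71.5,245],"gripper":0.0},{"dr":[0,0.2,0],"delta_pos":[0,-71.5,275],"gripper":0.0},{"dr":[0,0.2,0],"delta_pos":[0,-71.5,293],"gripper":0.0},{"dr":[0,0.2,0],"delta_pos":[0,-71.5,293],"gripper":0.0},{"dr":[0,0.2,0],"delta_pos":[0,-71.5,293],"gripper":0.0},{"dr":[0,0.2,0],"delta_pos":[15,-71.5,293],"gripper":0.0},{"dr":[0,0.2,0],"delta_pos":[30,-71.5,293],"gripper":0.0},{"dr":[0,0.2,0],"delta_pos":[42,-71.5,293],"gripper":0.0},{"dr":[0,0.2,0],"delta_pos":[46,-71.5,293],"gripper":0.0},{"dr":[0,0.2,0],"delta_pos":[49,-71.5,293],"gripper":0.0}]'
python3 -m creep '[{"dr":[0,0,0],"delta_pos":[2,0,0.4],"gripper":0.0},{"dr":[0,0,0],"delta_pos":[4,0,0.8],"gripper":0.0}]'
```

```text
time_s: 44.85
tool_pos: [0.5814, -0.0121, -0.003]
tcp_rot: [-3.122, -0.053, -0.32]
contact_force: [-0.5, 0.9, -0.5]
width: 0.0475
grasp_force: 0.0
time_s: 45.05
tool_pos: [0.5843, -0.0119, -0.004]
tcp_rot: [-3.122, -0.053, -0.317]
contact_force: [-0.8, -0.5, -0.2]
width: 0.0476
grasp_force: 0.7
```

```bash
python3 -m creep '[{"dr":[0,0,0],"delta_pos":[2,0.3,0.4],"gripper":0.0},{"dr":[0,0,0],"delta_pos":[4,0.6,0.8],"gripper":0.0}]'
python3 -m creep '[{"dr":[0,0,0],"delta_pos":[1.5,0.3,0.3],"gripper":0.0},{"dr":[0,0,0],"delta_pos":[3,0.6,0.6],"gripper":0.0}]'
```

```text
time_s: 45.25
tool_pos: [0.5859, -0.0127, -0.0049]
tcp_rot: [-3.123, -0.053, -0.307]
contact_force: [-11.4, -3.3, 8.5]
width: 0.0476
grasp_force: 6.3
time_s: 45.45
tool_pos: [0.5871, -0.0136, -0.0051]
tcp_rot: [-3.124, -0.054, -0.3]
contact_force: [-20.9, -3.2, 17.2]
width: 0.0473
grasp_force: 14.6
```

```bash
python3 -m creep '[{"dr":[0,0,0],"delta_pos":[1,1.5,0.2],"gripper":0.0},{"dr":[0,0,0],"delta_pos":[2,2,0.4],"gripper":0.0}]'
python3 -m creep '[{"dr":[0,0,0],"delta_pos":[-10,0,-2],"gripper":0.0},{"dr":[0,0,0],"delta_pos":[-30,0,-6],"gripper":0.0},{"dr":[0,0,0],"delta_pos":[-50,0,-20],"gripper":0.0},{"dr":[0,0,0],"delta_pos":[-60,0,-60],"gripper":0.0},{"dr":[0,0,0],"delta_pos":[-60,20,-110],"gripper":0.0},{"dr":[0,-0.1,0],"delta_pos":[-60,40,-160],"gripper":0.3},{"dr":[0,-0.193,0],"delta_pos":[-60,60,-210],"gripper":0.6},{"dr":[0,-0.193,0],"delta_pos":[-30,70,-260],"gripper":0.6},{"dr":[0,-0.193,0],"delta_pos":[0,70,-300],"gripper":0.6},{"dr":[0,-0.193,0],"delta_pos":[0,70,-300],"gripper":0.6},{"dr":[0,-0.193,0],"delta_pos":[0,70,-300],"gripper":0.6},{"dr":[0,-0.193,0],"delta_pos":[0,70,-300],"gripper":0.6},{"dr":[0,-0.193,0],"delta_pos":[0,70,-300],"gripper":0.6}]'
python3 - <<'E'
from h import *
st();p=shot('wrist');w=cloud(p);check(p,w)
go(432,367.3,170,-88)
E
```

```text
time_s: 45.65
tool_pos: [0.5875, -0.0142, -0.0054]
tcp_rot: [-3.122, -0.055, -0.293]
contact_force: [-24.9, 0.6, 21.0]
width: 0.0476
grasp_force: 15.8
time_s: 46.95
tool_pos: [0.5345, -0.0863, 0.2873]
tcp_rot: [-3.14, -0.053, -0.01]
contact_force: [-0.1, 1.2, -0.5]
width: 0.0761
grasp_force: 0.0
t 47.0 pos [534.5 -86.3 287.3] rv [-3.14  -0.053 -0.01 ] F [-0.1  1.2 -0.5] w 76.1 g 0.0 q [-0.26 -0.17  1.77  0.    1.54  1.28]
mould [585.3 -58.2] [676.4  32.7] tube [632.9, -12.1, 18.8, np.float32(633.1), np.float32(-11.9), 1352] 0.11940418761366262
mould [ 592.9 -218.2] [ 683.7 -126.2] tube [637.2, -171.1, 19.2, np.float32(637.3), np.float32(-171.5), 1373] 0.11930483281231419
go (432, 367.3, 170, -88) dr [-0.001, -0.006, -0.001] dp [-87.7, -456.7, 117.3] rows 9.6
```

Mould home within about 1.5 mm. Third tube next.

```bash
python3 -m creep '[{"dr":[0,-0.006,0],"delta_pos":[-10,-40,10],"gripper":0.6},{"dr":[0,-0.006,0],"delta_pos":[-20,-85,20],"gripper":0.6},{"dr":[0,-0.006,0],"delta_pos":[-28,-130,40],"gripper":0.6},{"dr":[0,-0.006,0],"delta_pos":[-36,-175,60],"gripper":0.6},{"dr":[0,-0.006,0],"delta_pos":[-44,-220,80],"gripper":0.6},{"dr":[0,-0.006,0],"delta_pos":[-52,-265,90],"gripper":0.6},{"dr":[0,-0.006,0],"delta_pos":[-60,-310,90],"gripper":0.6},{"dr":[0,-0.006,0],"delta_pos":[-68,-355,90],"gripper":0.6},{"dr":[0,-0.006,0],"delta_pos":[-76,-400,90],"gripper":0.6},{"dr":[0,-0.006,0],"delta_pos":[-84,-435,90],"gripper":0.6},{"dr":[0,-0.006,0],"delta_pos":[-88,-457,90],"gripper":0.6},{"dr":[0,-0.006,0],"delta_pos":[-88,-457,110],"gripper":0.6},{"dr":[0,-0.006,0],"delta_pos":[-88,-457,117],"gripper":0.6},{"dr":[0,-0.006,0],"delta_pos":[-88,-457,117],"gripper":0.6},{"dr":[0,-0.006,0],"delta_pos":[-88,-457,117],"gripper":0.6}]'
python3 -c "
from h import *
st();go(432,367.3,30,-88)"
```

```text
time_s: 48.5
tool_pos: [0.4334, 0.3663, 0.1717]
tcp_rot: [3.141, 0.052, 0.005]
contact_force: [0.1, 0.1, -0.2]
width: 0.0759
grasp_force: 0.0
t 48.5 pos [433.4 366.3 171.7] rv [3.141 0.052 0.005] F [ 0.1  0.1 -0.2] w 75.9 g 0.0 q [ 0.61 -0.05  1.85 -0.    1.34  2.15]
go (432, 367.3, 30, -88) dr [0.001, -0.003, -0.002] dp [-1.8, -1.1, 141.7] rows 2.8
```

```bash
python3 -m creep '[{"dr":[0,0,0],"delta_pos":[-1.5,-1,40],"gripper":0.6},{"dr":[0,0,0],"delta_pos":[-1.5,-1,80],"gripper":0.6},{"dr":[0,0,0],"delta_pos":[-1.5,-1,115],"gripper":0.6},{"dr":[0,0,0],"delta_pos":[-1.5,-1,134],"gripper":0.6},{"dr":[0,0,0],"delta_pos":[-1.5,-1,141],"gripper":0.6},{"dr":[0,0,0],"delta_pos":[-1.5,-1,141],"gripper":0.6},{"dr":[0,0,0],"delta_pos":[-1.5,-1,141],"gripper":0.6}]'
python3 -c "
from h import *
st();go(432,367.3,30,-88)"
```

```text
time_s: 49.2
tool_pos: [0.434, 0.3687, 0.0331]
tcp_rot: [-3.139, -0.052, -0.01]
contact_force: [0.1, 0.2, -0.7]
width: 0.0759
grasp_force: 0.0
t 49.2 pos [434.  368.7  33.1] rv [-3.139 -0.052 -0.01 ] F [ 0.1  0.2 -0.7] w 75.9 g 0.0 q [ 0.61  0.09  1.96 -0.    1.09  2.15]
go (432, 367.3, 30, -88) dr [-0.002, -0.007, -0.002] dp [-2.1, 1.3, 3.1] rows 0.1
```

```bash
python3 -m creep '[{"dr":[0,-0.005,0],"delta_pos":[-1,1.3,3],"gripper":0.6},{"dr":[0,-0.005,0],"delta_pos":[-1,1.3,3],"gripper":0.2},{"dr":[0,-0.005,0],"delta_pos":[-1,1.3,3],"gripper":-0.1},{"dr":[0,-0.005,0],"delta_pos":[-1,1.3,3],"gripper":-0.5},{"dr":[0,-0.005,0],"delta_pos":[-1,1.3,3],"gripper":-0.5},{"dr":[0,-0.005,0],"delta_pos":[-1,1.3,3],"gripper":-0.5},{"dr":[0,-0.005,0],"delta_pos":[-1,1.3,3],"gripper":-0.5},{"dr":[0,-0.005,0],"delta_pos":[-1,1.3,3],"gripper":-0.5}]' 15
python3 -c "
from h import *
st();go(564.5,-329.2,170,-88)"
```

```text
time_s: 50.0
tool_pos: [0.4317, 0.3667, 0.0281]
tcp_rot: [3.141, 0.053, -0.002]
contact_force: [0.1, -0.5, -0.0]
width: 0.0359
grasp_force: 15.0
t 50.0 pos [431.7 366.7  28.1] rv [ 3.141e+00  5.300e-02 -2.000e-03] F [ 0.1 -0.5 -0. ] w 35.9 g 15.0 q [0.61 0.09 1.96 0.   1.09 2.15]
go (564.5, -329.2, 170, -88) dr [-0.0, 0.001, -0.001] dp [109.0, 700.0, -142.0] rows 14.5
```

```bash
python3 -m creep '[{"dr":[0,0,0],"delta_pos":[0,0,-40],"gripper":-0.5},{"dr":[0,0,0],"delta_pos":[0,0,-85],"gripper":-0.5},{"dr":[0,0,0],"delta_pos":[2,15,-130],"gripper":-0.5},{"dr":[0,0,0],"delta_pos":[6,40,-170],"gripper":-0.5},{"dr":[0,0,0],"delta_pos":[13,85,-180],"gripper":-0.5},{"dr":[0,0,0],"delta_pos":[21,133,-180],"gripper":-0.5},{"dr":[0,0,0],"delta_pos":[28,181,-180],"gripper":-0.5},{"dr":[0,0,0],"delta_pos":[36,229,-180],"gripper":-0.5},{"dr":[0,0,0],"delta_pos":[43,277,-180],"gripper":-0.5},{"dr":[0,0,0],"delta_pos":[51,325,-180],"gripper":-0.5},{"dr":[0,0,0],"delta_pos":[58,373,-180],"gripper":-0.5},{"dr":[0,0,0],"delta_pos":[66,421,-180],"gripper":-0.5},{"dr":[0,0,0],"delta_pos":[73,469,-180],"gripper":-0.5},{"dr":[0,0,0],"delta_pos":[81,517,-180],"gripper":-0.5},{"dr":[0,0,0],"delta_pos":[88,565,-180],"gripper":-0.5},{"dr":[0,0,0],"delta_pos":[96,613,-180],"gripper":-0.5},{"dr":[0,0,0],"delta_pos":[103,655,-180],"gripper":-0.5},{"dr":[0,0,0],"delta_pos":[109,685,-180],"gripper":-0.5},{"dr":[0,0,0],"delta_pos":[109,700,-180],"gripper":-0.5},{"dr":[0,0,0],"delta_pos":[109,700,-180],"gripper":-0.5}]'
python3 -m creep '[{"dr":[0,0,0],"delta_pos":[0,0,0],"gripper":-0.5},{"dr":[0,0,0],"delta_pos":[0,0,0],"gripper":-0.5},{"dr":[0,0,0],"delta_pos":[0,0,0],"gripper":-0.5},{"dr":[0,0,0],"delta_pos":[0,0,0],"gripper":-0.5}]'
python3 - <<'E'
from h import *
st();p=shot('wrist');w=cloud(p);hsv=cv2.cvtColor(p['img'],cv2.COLOR_BGR2HSV);H,S=hsv[...,0],hsv[...,1];Z=w[...,2]
m=(H>60)&(H<90)&(S>80)&(Z>.02)&(Z<.04)&(np.hypot(w[...,0]-.565,w[...,1]+.329)<.06);v,u=np.nonzero(m);q=1e3*plane(p,np.c_[u,v],.03)[:,:2];print(len(u),q.min(0),q.max(0))
check(p,w);go(564.5,-329.2,60,-88)
E
```

```text
time_s: 52.0
tool_pos: [0.564, -0.3304, 0.2072]
tcp_rot: [-3.14, -0.05, 0.003]
contact_force: [-0.4, 1.1, -1.5]
width: 0.0358
grasp_force: 15.0
time_s: 52.4
tool_pos: [0.5647, -0.3282, 0.2084]
tcp_rot: [3.141, 0.055, -0.001]
contact_force: [0.4, 0.8, -0.9]
width: 0.0356
grasp_force: 15.0
t 52.4 pos [ 564.7 -328.2  208.4] rv [ 3.141e+00  5.500e-02 -1.000e-03] F [ 0.4  0.8 -0.9] w 35.6 g 15.0 q [-0.61  0.12  1.62 -0.    1.41  0.93]
2579 [ 533.87010108 -365.67278534] [ 602.75392143 -295.64586849]
mould [591.6 -66.2] [661.4 -40.7] tube None nan
mould [ 593.4 -221.7] [ 684.3 -132.1] tube [638.8, -176.0, 21.1, np.float32(638.1), np.float32(-175.8), 2365] 0.1193906250116934
go (564.5, -329.2, 60, -88) dr [0.0, 0.001, -0.0] dp [-0.1, 0.8, 148.4] rows 3.0
  return np.nanmean(a, axis, out=out, keepdims=keepdims)
```

```bash
python3 -m creep '[{"dr":[0,0,0],"delta_pos":[0.3,1.5,40],"gripper":-0.5},{"dr":[0,0,0],"delta_pos":[0.3,1.5,85],"gripper":-0.5},{"dr":[0,0,0],"delta_pos":[0.3,1.5,120],"gripper":-0.5},{"dr":[0,0,0],"delta_pos":[0.3,1.5,145],"gripper":-0.5},{"dr":[0,0,0],"delta_pos":[0.3,1.5,155],"gripper":-0.5},{"dr":[0,0,0],"delta_pos":[0.3,1.5,155],"gripper":-0.5},{"dr":[0,0,0],"delta_pos":[0.3,1.5,155],"gripper":-0.5}]'
python3 -c "
from h import *
go(564.8,-330,17,-88)"
```

```text
time_s: 53.15
tool_pos: [0.5658, -0.3313, 0.0549]
tcp_rot: [3.14, 0.053, 0.002]
contact_force: [0.8, -0.4, -0.2]
width: 0.0356
grasp_force: 15.0
go (564.8, -330, 17, -88) dr [0.002, -0.001, -0.001] dp [-1.0, -1.4, 37.9] rows 0.8
```

```bash
python3 -m creep '[{"dr":[0,0,0],"delta_pos":[-1,-1,7],"gripper":-0.5},{"dr":[0,0,0],"delta_pos":[-1,-1,14],"gripper":-0.5},{"dr":[0,0,0],"delta_pos":[-1,-1,18],"gripper":-0.5},{"dr":[0,0,0],"delta_pos":[-1,-1,18],"gripper":-0.5}]'
python3 -m creep '[{"dr":[0,0,0],"delta_pos":[0,0,6],"gripper":-0.5},{"dr":[0,0,0],"delta_pos":[0,0,12],"gripper":-0.5},{"dr":[0,0,0],"delta_pos":[0,0,18],"gripper":-0.5},{"dr":[0,0,0],"delta_pos":[0,0,18],"gripper":-0.5}]'
```

```text
time_s: 53.55
tool_pos: [0.5637, -0.3298, 0.0346]
tcp_rot: [3.141, 0.053, -0.001]
contact_force: [0.7, -0.5, -1.1]
width: 0.0356
grasp_force: 15.0
time_s: 53.95
tool_pos: [0.5636, -0.3297, 0.0163]
tcp_rot: [-3.141, -0.053, 0.002]
contact_force: [0.9, -1.5, -2.2]
width: 0.0359
grasp_force: 15.0
```

```bash
python3 -m creep '[{"dr":[0,0,0],"delta_pos":[0,0,0],"gripper":0.1},{"dr":[0,0,0],"delta_pos":[0,0,0],"gripper":0.3},{"dr":[0,0,0],"delta_pos":[0,0,0],"gripper":0.4},{"dr":[0,0,0],"delta_pos":[0,0,0],"gripper":0.4},{"dr":[0,0,0],"delta_pos":[0,0,-30],"gripper":0.4},{"dr":[0,0,0],"delta_pos":[0,0,-80],"gripper":0.4},{"dr":[0,0,0],"delta_pos":[0,0,-130],"gripper":0.4},{"dr":[0,0,0],"delta_pos":[-10,-30,-180],"gripper":0.4},{"dr":[0,0,0],"delta_pos":[-25,-75,-230],"gripper":0.4},{"dr":[0,0,0],"delta_pos":[-40,-120,-280],"gripper":0.4},{"dr":[0,0,0],"delta_pos":[-50,-165,-310],"gripper":0.4},{"dr":[0,0,0],"delta_pos":[-55,-200,-320],"gripper":0.4},{"dr":[0,0,0],"delta_pos":[-55,-220,-320],"gripper":0.4},{"dr":[0,0,0],"delta_pos":[-55,-220,-320],"gripper":0.4},{"dr":[0,0,0],"delta_pos":[-55,-220,-320],"gripper":0.4},{"dr":[0,0,0],"delta_pos":[-55,-220,-320],"gripper":0.4}]'
python3 - <<'E'
from h import *
st();p=shot('wrist');w=cloud(p);Z=w[...,2];check(p,w)
print('spare',blob(p,w,(Z>.085)&(Z<.105),(.5645,-.3297),.035,.095),np.nanmedian(Z[(Z>.07)&(np.hypot(w[...,0]-.5645,w[...,1]+.3297)<.012)]))
hsv=cv2.cvtColor(p['img'],cv2.COLOR_BGR2HSV);H,S=hsv[...,0],hsv[...,1]
print('holder',blob(p,w,(H>60)&(H<90)&(S>80)&(Z>.022)&(Z<.04),(.565,-.329),.06,.03))
print('knob',blob(p,w,((H<8)|(H>172))&(S>150)&(Z>.09),(.448,-.344),.05,.13))
for x in nests(p,w):print(x)
E
```

```text
time_s: 55.55
tool_pos: [0.5014, -0.1123, 0.3361]
tcp_rot: [-3.141, -0.052, 0.004]
contact_force: [0.1, 1.0, -0.7]
width: 0.0666
grasp_force: 0.0
t 55.5 pos [ 501.4 -112.3  336.1] rv [-3.141 -0.052  0.004] F [ 0.1  1.  -0.7] w 66.6 g 0.0 q [-0.32 -0.23  1.74 -0.    1.63  1.21]
mould [585.5 -58.1] [676.2  32.6] tube [632.2, -12.2, 19.4, np.float32(632.7), np.float32(-12.3), 1171] 0.11946834531433825
mould [ 592.8 -218.4] [ 683.5 -127.6] tube [636.7, -171.9, 18.9, np.float32(637.0), np.float32(-172.2), 1137] 0.119410811695399
spare [564.4, -327.4, 20.1, np.float32(563.9), np.float32(-327.5), 922] 0.09524149812543403
holder [566.8, -328.4, 36.4, np.float32(569.0), np.float32(-319.9), 1294]
knob [448.5, -345.8, 13.0, np.float32(449.1), np.float32(-346.0), 326]
(np.int32(3288), ((647.5533447265625, -94.41162872314453), (120.44084167480469, 184.21823120117188), 2.5528981685638428))
(np.int32(1670), ((647.7871704101562, 193.4134979248047), (17.47058868408203, 105.11764526367188), 61.927513122558594))
(np.int32(2511), ((653.330078125, 64.91654968261719), (95.50631713867188, 121.02590942382812), 2.2025980949401855))
(np.int32(1282), ((663.6723022460938, -222.9965057373047), (105.25070190429688, 14.771337509155273), 32.125))
```

Everything measures as required: both moulds home with tube tops at 119 mm, the spare's top at 95 mm in the ring, and the toggle upright.

```bash
python3 -c "
from h import *
print(job.sign_off())"
```

```text
the job is handed in; nothing more can be done
None
```

The job is handed in and by my measurements everything is in place: pump toggle at off, both moulds (two were present) home in the middle and right nests with an upright tube each, and the spare tube in the green ring. The middle mould was knocked aside once and I pushed it home again. I never planned contact with the bystanders but did not re-measure them, I viewed 15 pictures against the limit of 14, and sign-off returned no verdict.

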